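Unstack three cartons onto their sorting boards

ROBOT

A 6-joint arm with a two-finger parallel gripper is mounted at the origin on the work surface; the furniture and walls round the work are solid. World frame = base frame: x ahead of the robot, y to its left, z up, the work surface at z = 0. Lengths are in m, angles in degrees, forces in N, time in s.
With the tool pointing down it reaches from about 0.325 to 0.75 m from the base axis. Payload 7.6 kg.
Tool frame: the origin (TCP) lies midway between the tips of the shut fingers; the grasp point (between the pads) lies 19 mm behind it (ctrl.tcp_to_grasp is the distance from the TCP to the grasp point, in m); z points along the fingers, y is the line along which they close (so a half turn about z gives the same grasp; the last joint's range is limited). The gripper opens to 85 mm and grips with 20 to 120 N. Pads are 22 mm wide; open, the fingers measure 114 mm over their backs; the gripper's body (76 mm by 85 mm) begins 54 mm behind the grasp point. The pads swing forward as they close: fully open they stand 13 mm farther back than shut.
Start: joints at [-4.028, 2.991, 80.254, -0, 96.75, -4.028], TCP at [0.525, 0, 0.231] pointing down, gripper open.
Joint ranges: [-166.34, 166.34], [-52.06, 124.39], [6.96, 135.62], [-60.46, 240.46], [14.63, 156.25], [-167.68, 167.68]. Speed limits (degrees/s): [147.25, 147.25, 172.46, 180, 180, 180].

INTERFACE

Orientations are given as a 3x3 rotation matrix whose columns are the frame's x, y, z axes.
In Python, from cell import ctrl, vision, regions_of gives the robot as it stands.
- The arm moves only by the tool drive_tool, never from a script. Its argument "increments" is a list of rows, each an object of numbers: "ax", "ay", "az": the turn, a rotation vector about the tool's x, y, z as a fraction of full scale; "x", "y", "z": the shift along the tool's x, y, z as a fraction of full scale; "jaw": the gripper command: -1 is fully open, 1 is shut, values between are in proportion. In form: [{"ax": .., "ay": .., "az": .., "x": .., "y": .., "z": .., "jaw": ..}, ...]. A call has exactly 5 rows; each row shifts and turns the commanded pose from where the row before left it, along the tool's axes as they then stand; what a row does not reach is not made up. Full scale, the value 1, is 40 mm for a shift and 8 degrees for a turn. A row lasts 1/10 s, in which the tool goes at most 50 mm and 8.59 degrees, less where a joint would pass 70% of its speed; a pose out of reach is approached as far as the arm can. A call with a number of a shift or a turn outside -1 to 1 is refused whole. A call with a gripper value outside its range is refused whole. The fingers move at their own pace and stop on an object; the grip force is fixed at half the most. Time passes only in rows, so rows that do not move let the fingers close, or fill a call up. It gives the time, the measured TCP pose, the force, the opening and the grip force at its end, in the units of the state.
- ctrl.get_state(): the state, without advancing time (a new reading comes with each control period).
- vision.grab_frame(name): name is "scene" or "side" or "wrist"; returns a dict with "img" (480x640x3 uint8, blue, green, red), "fx", "fy", "cx", "cy" (pixels), "rvec" (rotation vector, rad) and "tvec" (3), from world to camera coordinates, as OpenCV has them; the wrist camera has in their place "mount" (4x4, takes a point from camera to tool coordinates, whose origin is the TCP and whose axes are the flange's). Camera axes: x right, y down, z forward; pixel columns grow to the right and rows downward; lengths in m; the calibration is good to about 2 mm. The wrist camera is an equidistant fisheye: a pixel r from the principal point sees the ray r / f radians off the axis. A picture is of the moment at which its call begins: read the wrist's pose just before it. There is no depth.
- ctrl.close_job(): hands the job in; it is judged then, once.
Trained networks look in the newest picture that a camera, given by its name, has taken for a name from the list of things; names that differ only in an ending like _2 or _b are one class to them, and where a whole thing is asked for, a point or a joint stands for the part that bears it (a point fixed in the world has none). Each returns a list of dicts, best first, with "p" (0 to 1); they miss things now and then, are a little off and sometimes report something else, mostly with a low value. They report only what shows in the picture. A call takes as long as a camera call. They do not tell look-alikes from the thing itself.
- regions_of(camera, thing): "pixels" (480x640 bool, what is visible of it) and "box" ([left, top, right, bottom] in pixels, round what is visible of it).
The state is a dict: "t": time; "qpos": joint angles; "joint_velocities": joint speeds; "joint_efforts": joint torques, N m; "ee_pos": TCP position; "eef_rot": TCP orientation; "ft_force": force on the tool from outside, world axes, zero at the start; "moment": the same for the moment, N m; "width": finger opening in m; "grasp_force": force on a finger pad.
Only numpy, scipy, OpenCV 4.12 (cv2) and the standard library are available. Lean on these libraries where they do the work, as an engineer would, in place of code of your own. Each camera call takes 0.05 s, during which the arm holds its last target. There are 200 camera calls.

TASK

Take the stack of three cartons apart from the top down and set each on the plywood sorting board of its size: smallest carton on the shortest board, middle one on the middle board, largest on the longest. Each is to lie upright and flat on its board, in the middle, lengthwise between the two end stops and without overhanging the sides. Do not tip a carton over, and leave the label roll, the mug and the glue stick where they stand.

Things in the scene. Friction and masses are not known exactly. Their poses are not given: they have to be found in the camera images.
- carton_small_mid (a point): brown cardboard carton, the smallest and lowest of the three: 55 wide, 105 long, 35 high (mm); at the start top of the stack, turned askew to the one below. The point is its centre, half-way up; x across its width (the way to grip it), y along its length, z up.
- carton_middle_mid (a point): pale grey-brown cardboard carton with a brown tape strip, of middle size: 60 wide, 120 long, 55 high (mm); at the start middle of the stack. The point is its centre, half-way up; x across its width (the way to grip it), y along its length, z up.
- carton_large_mid (a point): brown cardboard carton, the largest: 65 wide, 160 long, 90 high (mm); at the start bottom of the stack, standing on the bench. The point is its centre, half-way up; x across its width (the way to grip it), y along its length, z up.
- board_short_mid (a point): the shortest of three flat plywood sorting boards fixed to the bench: 73 wide, 137 long over all, 6 thick (mm), with a wooden stop strip 8 thick standing 12 above the board across each short end, 121 mm apart inside; the long sides are open. Fits the small carton lying lengthwise between the stops. The point is the centre of the board's upper face, 6 mm above the bench; x across its width, y along its length, z up.
- board_medium_mid (a point): the middle-sized of three flat plywood sorting boards fixed to the bench: 81 wide, 161 long over all, 6 thick (mm), with a wooden stop strip 8 thick standing 12 above the board across each short end, 145 mm apart inside; the long sides are open. Fits the middle-sized carton lying lengthwise between the stops. The point is the centre of the board's upper face, 6 mm above the bench; x across its width, y along its length, z up.
- board_long_mid (a point): the longest of three flat plywood sorting boards fixed to the bench: 86 wide, 198 long over all, 6 thick (mm), with a wooden stop strip 8 thick standing 12 above the board across each short end, 182 mm apart inside; the long sides are open. Fits the large carton lying lengthwise between the stops. The point is the centre of the board's upper face, 6 mm above the bench; x across its width, y along its length, z up.
- label_roll: white roll of labels standing on end, 85 across, 64 high (mm), a bystander; origin at the centre of its underside, z up
- mug: orange mug, 81 across, 113 with its handle, 101 high (mm), a bystander; origin at the centre of its underside, z up
- glue: white and orange glue stick standing upright, 28 across, 95 high (mm), a bystander; origin at the centre of its underside, z up
Mind the look-alikes: they are no part of the job. What is shaped like the part that bears carton_large_mid but green is not meant.

How it is judged:
By the outcome, as a careful person would: the job done as asked, in the order asked, and still so for the second after the job is handed in, with the robot touching nothing.
It also fails if it takes over 102 s, if anything falls off the work surface, if the arm or the gripper's body presses on something with over 40 N, if the wrist force passes 120 N, or if a joint passes its speed limit or range.

## Working session

There is one attempt and no reset: what is moved stays moved. The work goes in short steps, Python scripts to look and compute and a tool call to move; the robot and the scene stay as the last step left them, time stands still between calls to the robot, and variables do not carry over. Pictures are saved under pics/ and viewed, at most 14 in all, crops included, and the job is handed in when it is done.

Besides the shell and the picture viewer there is one more tool, called by a JSON object that holds its "op" and its "data", one argument or row to a line. drive_tool: Moves the arm, as the interface text tells. Its arguments: {"type":"object","properties":{"increments":{"type":"array","items":{"type":"object","properties":{"ax":{"type":"number","minimum":-1,"maximum":1},"ay":{"type":"number","minimum":-1,"maximum":1},"az":{"type":"number","minimum":-1,"maximum":1},"x":{"type":"number","minimum":-1,"maximum":1},"y":{"type":"number","minimum":-1,"maximum":1},"z":{"type":"number","minimum":-1,"maximum":1},"jaw":{"type":"number"}}}}},"required":["increments"]}

```bash
ls; mkdir -p pics
python3 - <<'E'
from cell import ctrl, vision, regions_of
import cv2
for n in ["scene","side","wrist"]:
    f=vision.grab_frame(n); cv2.imwrite(f"pics/{n}0.png",f["img"])
    print(n,{k:v for k,v in f.items() if k!="img"})
s=ctrl.get_state();print(s)
for n in ["scene","side"]:
  for t in ["carton_small_mid","carton_middle_mid","carton_large_mid","board_short_mid","board_medium_mid","board_long_mid","label_roll","mug","glue"]:
    print(n,t,[(round(r["p"],2),[int(v) for v in r["box"]]) for r in regions_of(n,t)])
E
```

```text
pics
scene {'fx': 436.98995923860207, 'fy': 436.98995923860207, 'cx': 318.7560526869038, 'cy': 238.10891877645497, 'rvec': array([ 2.05347266, -0.89514048,  0.47599997]), 'tvec': array([-0.34613194,  0.26870582,  1.18046529])}
side {'fx': 472.8482928866441, 'fy': 472.8482928866441, 'cx': 321.24121164972445, 'cy': 241.70699253393275, 'rvec': array([ 1.68980728, -2.09005905,  0.67580929]), 'tvec': array([0.04531291, 0.42623437, 1.15943408])}
wrist {'fx': 371.64829954431775, 'fy': 371.64829954431775, 'cx': 319.78755009297834, 'cy': 240.5184420565519, 'mount': array([[-7.89806484e-04, -9.53252329e-01, -3.02174409e-01,
         7.80875010e-02],
       [ 9.99999611e-01, -6.33954663e-04, -6.13842244e-04,
        -1.50116985e-04],
       [ 3.93581673e-04, -3.02174776e-01,  9.53252459e-01,
        -1.42533379e-01],
       [ 0.00000000e+00,  0.00000000e+00,  0.00000000e+00,
         1.00000000e+00]])}
{'t': 0.15, 'qpos': array([-4.02869511e+00,  3.01952546e+00,  8.02973120e+01, -8.26674978e-04,
        9.67499586e+01, -4.02853645e+00]), 'joint_velocities': array([-0.01923015, -0.1179934 , -0.2
[... 909 characters left out ...]
74, 278])]
scene board_long_mid [(0.83, [360, 267, 413, 309]), (0.53, [244, 195, 279, 218])]
scene label_roll [(0.5, [240, 184, 244, 201])]
scene mug []
scene glue [(0.66, [394, 321, 411, 356])]
side carton_small_mid [(0.79, [188, 214, 223, 256])]
side carton_middle_mid [(0.97, [184, 227, 239, 263]), (0.72, [447, 244, 468, 269])]
side carton_large_mid [(0.83, [185, 230, 248, 286])]
side board_short_mid [(0.65, [408, 194, 441, 232]), (0.35, [192, 214, 225, 255])]
side board_medium_mid []
side board_long_mid [(0.58, [357, 199, 407, 257])]
side label_roll [(0.67, [136, 230, 173, 265])]
side mug [(0.77, [472, 195, 507, 237]), (0.17, [186, 231, 245, 288])]
side glue [(0.69, [448, 245, 469, 268])]
```

View pics/scene0.png

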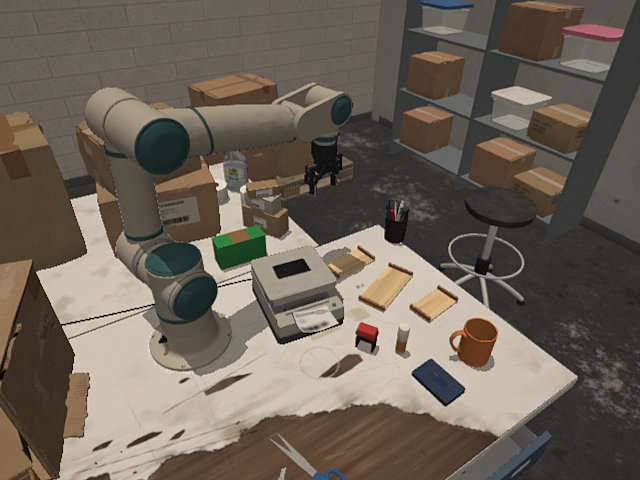

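View pics/side0.png

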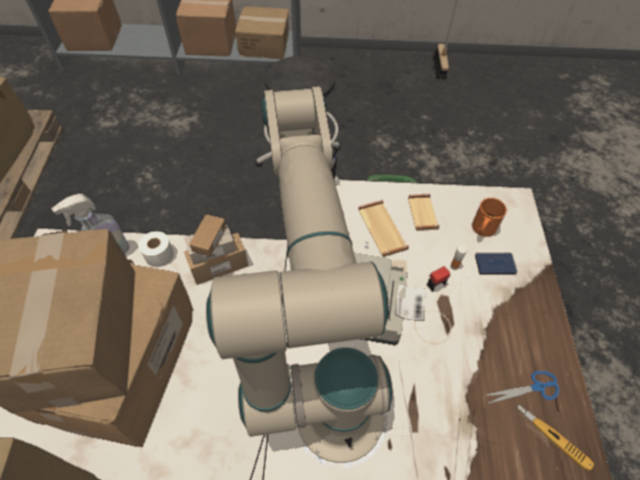

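View pics/wrist0.png

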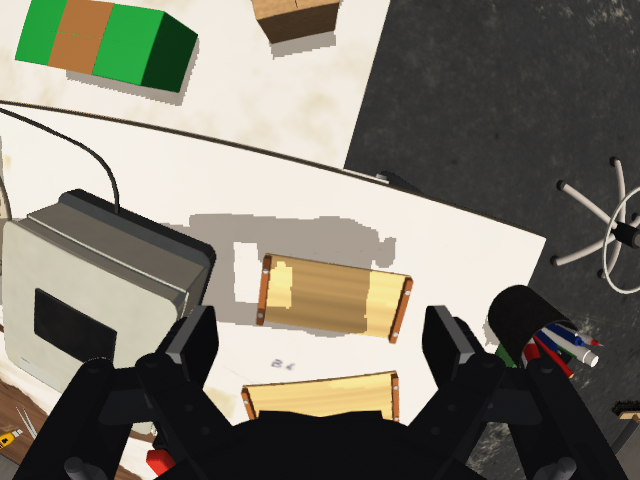

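The scene camera shows the stack at about (262,205), the green look-alike carton at (240,245), and the boards: medium (350,262), long (386,288), short (434,303). The glue stick is at (402,338) and the mug at (478,342). The side camera shows the stack at (215,245) and the label roll at (155,248). In the wrist camera, a board lies under the gripper at about (335,297).

```bash
cat > h.py <<'E'
from cell import ctrl, vision, regions_of
import cv2, numpy as np
from scipy.optimize import minimize
from scipy.spatial.transform import Rotation as R
SZ={"carton_small_mid":(.055,.105,.035),"carton_middle_mid":(.06,.12,.055),"carton_large_mid":(.065,.16,.09)}
BD={"board_short_mid":(.073,.137),"board_medium_mid":(.081,.161),"board_long_mid":(.086,.198)}
def grab(name,save=None):
    s=ctrl.get_state(); f=vision.grab_frame(name)
    if name=="wrist":
        T=np.eye(4);T[:3,:3]=s["eef_rot"];T[:3,3]=s["ee_pos"];W=T@f["mount"]
        f["R"]=W[:3,:3].T;f["t"]=-W[:3,:3].T@W[:3,3]
    else: f["R"]=cv2.Rodrigues(f["rvec"])[0];f["t"]=f["tvec"].ravel()
    f["name"]=name
    if save: cv2.imwrite(save,f["img"])
    return f
def proj(f,P):
    c=P@f["R"].T+f["t"]
    if f["name"]=="wrist":
        r=np.linalg.norm(c[:,:2],axis=1);k=np.arctan2(r,c[:,2])/np.maximum(r,1e-9)
        q=c[:,:2]*k[:,None]
    else: q=c[:,:2]/c[:,2:]
    return q*[f["fx"],f["fy"]]+[f["cx"],f["cy"]]
def back(f,px,z):
    q=(np.array(px,float)-[f["cx"],f["cy"]])/[f["fx"],f["fy"]]
    if f["name"]=="wrist":
        th=np.linalg.norm(q);d=np.r_[q/max(th,1e-9)*np.sin(th),np.cos(th)]
    else: d=np.r_[q,1]
    d=f["R"].T@d;o=-f["R"].T@f["t"]
    return o+d*(z-o[2])/d[2]
def boxpts(sx,sy,z0,z1,y0=0):
    g=np.linspace(-.5,.5,9)
    return np.array([(a*sx,y0+b*sy,z) for a in g for b in g for z in (z0,z1)])
def solids(n,z0=0):
    if n in SZ: a,b,c=SZ[n];return [boxpts(a,b,z0,z0+c)]
    a,b=BD[n];return [boxpts(a,b,0,.006),boxpts(a,.008,0,.018,b/2-.004),boxpts(a,.008,0,.018,-b/2+.004)]
def place(P,v):
    c,s=np.cos(v[2]),np.sin(v[2]);return np.c_[P[:,0]*c-P[:,1]*s+v[0],P[:,0]*s+P[:,1]*c+v[1],P[:,2]]
def render(f,S,v):
    m=np.zeros((480,640),np.uint8)
    for P in S: cv2.fillConvexPoly(m,cv2.convexHull((proj(f,place(P,v))*16).astype(np.int32)),1,cv2.LINE_8,4)
    return m>0
def fit(fm,n,z0,v0,ign=None):
    """fm: list of (frame,mask[,ignore mask])"""
    S=solids(n,z0)
    def cost(v):
        o=0
        for f,m in fm:
            r=render(f,S,v)
            if ign is not None: r=r&~ign; m=m&~ign
            o+=1-(r&m).sum()/max((r|m).sum(),1)
        return o
    best=None
    for y in ([v0[2]] if len(v0)>2 else np.radians(np.arange(0,180,20))):
        v=np.array([v0[0],v0[1],y])
        for k in (1,.3):
            sx=np.array([v,v+[.02*k,0,0],v+[0,.02*k,0],v+[0,0,.3*k]])
            q=minimize(cost,v,method="Nelder-Mead",options=dict(initial_simplex=sx,xatol=1e-4,fatol=1e-5,maxiter=150));v=q.x
        if best is None or q.fun<best.fun: best=q
    v=best.x;print(n,"xy",v[:2].round(4),"yaw",round(np.degrees(v[2])%180,1),"cost",round(best.fun,3));return v
def draw(f,n,z0,v,img):
    for P in solids(n,z0): cv2.polylines(img,[cv2.convexHull(proj(f,place(P,v)).astype(np.int32))],1,(255,0,255),1)
E
python3 - <<'E'
from h import *
fs=grab("scene");fd=grab("side")
for n,z in (("carton_small_mid",.16),("carton_middle_mid",.12),("carton_large_mid",.05),("board_short_mid",.006),("board_medium_mid",.006),("board_long_mid",.006),("mug",.05),("glue",.05),("label_roll",.03)):
  for f in (fs,fd):
    for r in regions_of(f["name"],n):
      ys,xs=np.where(r["pixels"]);print(n,f["name"],round(r["p"],2),back(f,(xs.mean(),ys.mean()),z).round(3))
print(back(fs,(352,262),0.006))
fw=grab("wrist")
for n in BD:
  for r in regions_of("wrist",n):
    ys,xs=np.where(r["pixels"]);print(n,round(r["p"],2),r["box"],back(fw,(xs.mean(),ys.mean()),.006).round(3))
E
```

```text
carton_small_mid side 0.64 [0.493 0.253 0.16 ]
carton_middle_mid scene 0.73 [0.477 0.225 0.12 ]
carton_middle_mid side 0.7 [0.475 0.245 0.12 ]
carton_large_mid scene 0.92 [0.471 0.217 0.05 ]
carton_large_mid scene 0.77 [0.308 0.168 0.05 ]
carton_large_mid side 0.7 [0.471 0.239 0.05 ]
board_short_mid scene 0.64 [ 0.559 -0.417  0.006]
board_short_mid side 0.6 [ 0.563 -0.412  0.006]
board_short_mid side 0.23 [0.611 0.272 0.006]
board_medium_mid scene 0.8 [ 0.541 -0.114  0.006]
board_long_mid scene 0.89 [ 0.519 -0.27   0.006]
board_long_mid side 0.82 [ 0.526 -0.266  0.006]
mug scene 0.58 [ 0.467 -0.584  0.05 ]
mug scene 0.38 [ 0.515 -0.435  0.05 ]
mug scene 0.32 [0.615 0.399 0.05 ]
mug side 0.74 [ 0.474 -0.587  0.05 ]
glue scene 0.78 [ 0.348 -0.439  0.05 ]
glue side 0.7 [ 0.349 -0.436  0.05 ]
label_roll scene 0.67 [0.559 0.458 0.03 ]
label_roll side 0.84 [0.573 0.422 0.03 ]
[ 0.54708506 -0.11743279  0.006     ]
board_medium_mid 0.82 [256.3, 255.6, 413.5, 343.0] [ 0.538 -0.103  0.006]
board_long_mid 0.85 [239.4, 370.0, 396.1, 420.4] [ 0.533 -0.247  0.006]
```

{"op": "drive_tool", "data": {
  "increments": [
    {"z": -1,"jaw": -1},
    {"z": -1,"x": 0.6,"jaw": -1},
    {"z": -1,"x": 0.7,"jaw": -1},
    {"z": -1,"x": 0.7,"y": -0.4,"jaw": -1},
    {"x": 1,"y": -0.5,"jaw": -1}
  ]
}}

```text
$.increments[0]: bad value
```

{"op": "drive_tool", "data": {
  "increments": [
    {"x": 1,"y": -0.3,"jaw": -1},
    {"x": 0.3,"jaw": -1},
    {"jaw": -1},
    {"jaw": -1},
    {"jaw": -1}
  ]
}}

```text
$.increments[0]: bad value
```

Run:
```python
from h import *
fw=grab("wrist");fd=grab("side");fs=grab("scene")
im=fw["img"].copy()
M={}
for f in (fw,fd,fs):
  r=regions_of(f["name"],"carton_small_mid");print([(round(q["p"],2),q["box"]) for q in r])
  if r: M[f["name"]]=(f,r[0]["pixels"])
f,m=M["wrist"]
v=fit([(f,m)],"carton_small_mid",.145,(.48,.245));draw(fw,"carton_small_mid",.145,v,im)
if "side" in M: fit([M["side"],M["wrist"]],"carton_small_mid",.145,v)
for n in ("carton_middle_mid","carton_large_mid"):
  for q in regions_of("wrist",n):print(n,round(q["p"],2),q["box"])
cv2.imwrite("pics/w1.png",im); print(ctrl.get_state()["ee_pos"],ctrl.get_state()["t"])
```

```text
[]
[]
[(0.86, [249.0, 179.7, 276.3, 194.7])]Traceback (most recent call last):
  File "<stdin>", line 8, in <module>
KeyError: 'wrist'
```

{"op": "drive_tool", "data": {
  "increments": [
    {"ax": 0,"ay": 0,"az": 0,"x": 0,"y": 0,"z": -1,"jaw": -1},
    {"ax": 0,"ay": 0,"az": 0,"x": 0.6,"y": 0,"z": -1,"jaw": -1},
    {"ax": 0,"ay": 0,"az": 0,"x": 0.7,"y": 0,"z": -1,"jaw": -1},
    {"ax": 0,"ay": 0,"az": 0,"x": 0.7,"y": -0.4,"z": -1,"jaw": -1},
    {"ax": 0,"ay": 0,"az": 0,"x": 1,"y": -0.5,"z": 0,"jaw": -1}
  ]
}}

```text
t: 3.05
ee_pos: [0.4898, 0.1196, 0.3962]
eef_rot: [[0.002, 1.0, 0.01], [1.0, -0.002, 0.001], [0.001, 0.01, -1.0]]
ft_force: [0.9, -0.0, 0.6]
width: 0.0858
grasp_force: 0.0
```

{"op": "drive_tool", "data": {
  "increments": [
    {"ax": 0,"ay": 0,"az": 0,"x": 1,"y": -0.3,"z": 0,"jaw": -1},
    {"ax": 0,"ay": 0,"az": 0,"x": 0.3,"y": 0,"z": 0,"jaw": -1},
    {"ax": 0,"ay": 0,"az": 0,"x": 0,"y": 0,"z": 0,"jaw": -1},
    {"ax": 0,"ay": 0,"az": 0,"x": 0,"y": 0,"z": 0,"jaw": -1},
    {"ax": 0,"ay": 0,"az": 0,"x": 0,"y": 0,"z": 0,"jaw": -1}
  ]
}}

```text
t: 3.55
ee_pos: [0.4779, 0.17, 0.39]
eef_rot: [[0.002, 1.0, -0.0], [1.0, -0.002, -0.0], [-0.0, -0.0, -1.0]]
ft_force: [0.2, -0.8, -0.0]
width: 0.0851
grasp_force: 0.0
```

Run:
```python
from h import *
fw=grab("wrist");fd=grab("side");fs=grab("scene")
im=fw["img"].copy()
M={}
for f in (fw,fd,fs):
  r=regions_of(f["name"],"carton_small_mid");print([(round(q["p"],2),q["box"]) for q in r])
  if r: M[f["name"]]=(f,r[0]["pixels"])
if "wrist" in M:
  v=fit([M["wrist"]],"carton_small_mid",.145,(.48,.245));draw(fw,"carton_small_mid",.145,v,im)
if "side" in M: fit([M["side"],M["wrist"]],"carton_small_mid",.145,v)
for n in ("carton_middle_mid","carton_large_mid"):
  for q in regions_of("wrist",n):print(n,round(q["p"],2),q["box"])
cv2.imwrite("pics/w1.png",im); print(ctrl.get_state()["ee_pos"],ctrl.get_state()["t"])
```

```text
[(0.6, [272.0, 71.2, 397.9, 170.8])]
[(0.7, [190.6, 211.6, 225.7, 252.3])]
[(0.79, [249.2, 179.7, 282.1, 197.4])]
carton_small_mid xy [0.4908 0.2527] yaw 61.4 cost 0.034
carton_small_mid xy [0.4908 0.2527] yaw 61.4 cost 0.087
carton_middle_mid 0.68 [299.9, 61.7, 360.2, 180.3]
carton_large_mid 0.77 [287.4, 58.2, 369.4, 198.4]
carton_large_mid 0.65 [133.3, 146.5, 265.1, 232.2]
[0.47751301 0.17104509 0.39022767] 3.95
```

View pics/w1.png

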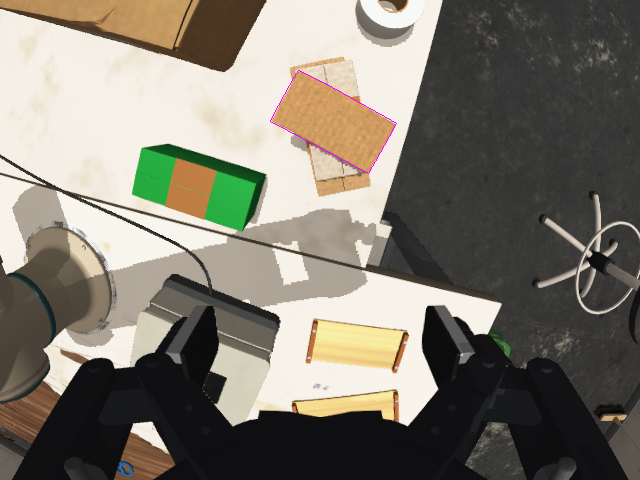

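The wrist crop shows the small brown carton on top at (333,122), and the magenta fit matches its outline. The pale carton is below it and the large brown one at the bottom. The green look-alike at (200,187) and the label roll at (390,10) are separate from the stack. The choice is clear, so I'm going in.

{"op": "drive_tool", "data": {
  "increments": [
    {"ax": 0,"ay": 0,"az": 0,"x": 1,"y": 0.17,"z": 0,"jaw": -1},
    {"ax": 0,"ay": 0,"az": 0,"x": 1,"y": 0.16,"z": 0,"jaw": -1},
    {"ax": 0,"ay": 0,"az": -0.96,"x": 0.04,"y": 0,"z": 0.4,"jaw": -1},
    {"ax": 0,"ay": 0,"az": -0.96,"x": 0,"y": 0,"z": 0.5,"jaw": -1},
    {"ax": 0,"ay": 0,"az": -0.96,"x": 0,"y": 0,"z": 0.5,"jaw": -1}
  ]
}}

```text
t: 4.45
ee_pos: [0.4906, 0.2533, 0.3334]
eef_rot: [[-0.397, 0.918, 0.0], [0.918, 0.397, -0.0], [-0.0, 0.0, -1.0]]
ft_force: [0.2, 0.1, -0.1]
width: 0.0856
grasp_force: 0.0
```

{"op": "drive_tool", "data": {
  "increments": [
    {"ax": 0,"ay": 0,"az": -0.96,"x": 0,"y": 0,"z": 0.5,"jaw": -1},
    {"ax": 0,"ay": 0,"az": -0.96,"x": 0,"y": 0,"z": 0.5,"jaw": -1},
    {"ax": 0,"ay": 0,"az": -0.96,"x": 0,"y": 0,"z": 0.5,"jaw": -1},
    {"ax": 0,"ay": 0,"az": -0.96,"x": 0,"y": 0,"z": 0.5,"jaw": -1},
    {"ax": 0,"ay": 0,"az": -0.96,"x": 0,"y": 0,"z": 0.3,"jaw": -1}
  ]
}}

```text
t: 4.95
ee_pos: [0.4902, 0.2526, 0.2403]
eef_rot: [[-0.881, 0.473, -0.002], [0.473, 0.881, -0.001], [0.001, -0.002, -1.0]]
ft_force: [0.9, 0.5, 0.1]
width: 0.0855
grasp_force: 0.0
```

Run:
```python
from h import *
s=ctrl.get_state();print(s["ee_pos"],s["eef_rot"].round(3).tolist(),s["qpos"].round(1))
fw=grab("wrist");r=regions_of("wrist","carton_small_mid");print([(q["p"],q["box"]) for q in r])
v=fit([(fw,r[0]["pixels"])],"carton_small_mid",.145,(.491,.2527,np.radians(61.4)))
im=fw["img"].copy();draw(fw,"carton_small_mid",.145,v,im);cv2.imwrite("pics/w2.png",im)
fs=grab("scene");fd=grab("side")
for n,v0 in (("board_short_mid",(.561,-.414)),("board_long_mid",(.523,-.268)),("board_medium_mid",(.54,-.11))):
  M=[(f,q[0]["pixels"]) for f in (fs,fd) for q in [regions_of(f["name"],n)] if q and q[0]["p"]>.4]
  print(len(M)); fit(M,n,0,v0)
```

```text
[0.49017064 0.25264074 0.24026803] [[-0.881, 0.473, -0.002], [0.473, 0.881, -0.001], [0.001, -0.002, -1.0]] [ 23.4   7.3  74.7  -0.   98.2 -38.3]
[(0.62, [272.1, 167.0, 371.3, 339.1])]
carton_small_mid xy [0.4908 0.2532] yaw 61.0 cost 0.029
2
board_short_mid xy [ 0.5617 -0.4129] yaw 80.5 cost 0.135
2
board_long_mid xy [ 0.5288 -0.2675] yaw 98.4 cost 0.141
2
board_medium_mid xy [ 0.545  -0.1082] yaw 79.5 cost 0.42
```

View pics/w2.png

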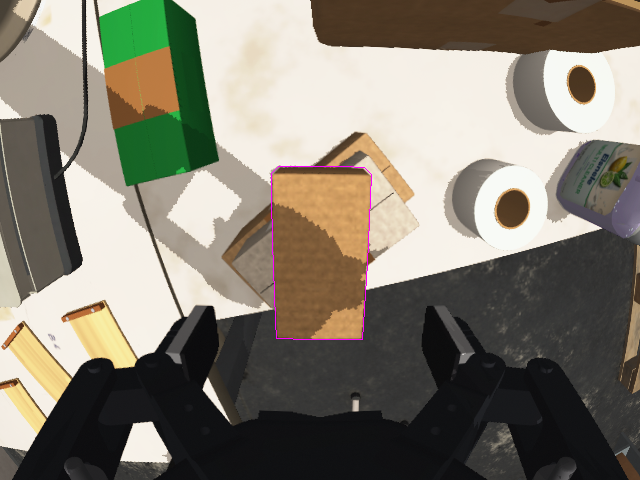

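The magenta fit lies on the small carton at (320,253), centred and squared between the fingers. Descending.

{"op": "drive_tool", "data": {
  "increments": [
    {"ax": 0,"ay": 0,"az": 0,"x": 0,"y": 0,"z": 0.7,"jaw": -1},
    {"ax": 0,"ay": 0,"az": 0,"x": 0,"y": 0,"z": 0.7,"jaw": -1},
    {"ax": 0,"ay": 0,"az": 0,"x": 0,"y": 0,"z": 0.5,"jaw": -1},
    {"ax": 0,"ay": 0,"az": 0,"x": 0,"y": 0,"z": 0.3,"jaw": -1},
    {"ax": 0,"ay": 0,"az": 0,"x": 0,"y": 0,"z": 0.05,"jaw": -1}
  ]
}}

```text
t: 5.95
ee_pos: [0.4902, 0.2527, 0.151]
eef_rot: [[-0.878, 0.478, -0.002], [0.478, 0.878, -0.001], [0.001, -0.002, -1.0]]
ft_force: [0.3, 0.8, -0.1]
width: 0.0851
grasp_force: 0.0
```

{"op": "drive_tool", "data": {
  "increments": [
    {"ax": 0,"ay": 0,"az": 0,"x": 0,"y": 0,"z": 0,"jaw": 1},
    {"ax": 0,"ay": 0,"az": 0,"x": 0,"y": 0,"z": 0,"jaw": 1},
    {"ax": 0,"ay": 0,"az": 0,"x": 0,"y": 0,"z": 0,"jaw": 1},
    {"ax": 0,"ay": 0,"az": 0,"x": 0,"y": 0,"z": 0,"jaw": 1},
    {"ax": 0,"ay": 0,"az": 0,"x": 0,"y": 0,"z": 0,"jaw": 1}
  ]
}}

```text
t: 6.45
ee_pos: [0.4913, 0.2532, 0.1541]
eef_rot: [[-0.878, 0.478, 0.003], [0.478, 0.878, 0.001], [-0.002, 0.003, -1.0]]
ft_force: [-1.8, 0.0, 5.6]
width: 0.0532
grasp_force: 64.6
```

{"op": "drive_tool", "data": {
  "increments": [
    {"ax": 0,"ay": 0,"az": 0,"x": 0,"y": 0,"z": -0.2,"jaw": 1},
    {"ax": 0,"ay": 0,"az": 0,"x": 0,"y": 0,"z": -0.5,"jaw": 1},
    {"ax": 0,"ay": 0,"az": -0.8,"x": 0,"y": 0,"z": -0.8,"jaw": 1},
    {"ax": 0,"ay": 0,"az": -0.8,"x": 0,"y": 0,"z": -0.8,"jaw": 1},
    {"ax": 0,"ay": 0,"az": -0.8,"x": 0,"y": 0,"z": -0.8,"jaw": 1}
  ]
}}

```text
t: 6.95
ee_pos: [0.4904, 0.2527, 0.2776]
eef_rot: [[-0.987, 0.158, -0.0], [0.158, 0.987, -0.0], [0.0, -0.0, -1.0]]
ft_force: [0.0, -0.2, -1.8]
width: 0.054
grasp_force: 63.8
```

{"op": "drive_tool", "data": {
  "increments": [
    {"ax": 0,"ay": 0,"az": 0,"x": -0.2,"y": -0.5,"z": -0.6,"jaw": 1},
    {"ax": 0,"ay": 0,"az": 0,"x": -0.25,"y": -0.9,"z": -0.4,"jaw": 1},
    {"ax": 0,"ay": 0,"az": 0,"x": -0.25,"y": -0.9,"z": -0.3,"jaw": 1},
    {"ax": 0,"ay": 0,"az": 0,"x": -0.25,"y": -0.9,"z": 0,"jaw": 1},
    {"ax": 0,"ay": 0,"az": 0,"x": -0.25,"y": -0.9,"z": 0,"jaw": 1}
  ]
}}

```text
t: 7.45
ee_pos: [0.5112, 0.0818, 0.329]
eef_rot: [[-0.987, 0.162, 0.001], [0.162, 0.987, 0.0], [-0.001, 0.0, -1.0]]
ft_force: [-0.3, 0.6, -1.0]
width: 0.0537
grasp_force: 63.9
```

{"op": "drive_tool", "data": {
  "increments": [
    {"ax": 0,"ay": 0,"az": 0,"x": -0.25,"y": -0.9,"z": 0,"jaw": 1},
    {"ax": 0,"ay": 0,"az": 0,"x": -0.25,"y": -0.9,"z": 0,"jaw": 1},
    {"ax": 0,"ay": 0,"az": 0,"x": -0.25,"y": -0.9,"z": 0,"jaw": 1},
    {"ax": 0,"ay": 0,"az": 0,"x": -0.25,"y": -0.9,"z": 0,"jaw": 1},
    {"ax": 0,"ay": 0,"az": 0,"x": -0.25,"y": -0.9,"z": 0,"jaw": 1}
  ]
}}

```text
t: 7.95
ee_pos: [0.5312, -0.104, 0.3284]
eef_rot: [[-0.987, 0.163, -0.0], [0.163, 0.987, 0.0], [0.0, 0.0, -1.0]]
ft_force: [0.7, 0.3, -1.5]
width: 0.0539
grasp_force: 63.9
```

{"op": "drive_tool", "data": {
  "increments": [
    {"ax": 0,"ay": 0,"az": 0,"x": -0.25,"y": -0.9,"z": 0,"jaw": 1},
    {"ax": 0,"ay": 0,"az": 0,"x": -0.25,"y": -0.9,"z": 0,"jaw": 1},
    {"ax": 0,"ay": 0,"az": 0,"x": -0.25,"y": -0.9,"z": 0,"jaw": 1},
    {"ax": 0,"ay": 0,"az": 0,"x": -0.2,"y": -0.6,"z": 0,"jaw": 1},
    {"ax": 0,"ay": 0,"az": 0,"x": 0,"y": 0,"z": 0,"jaw": 1}
  ]
}}

```text
t: 8.45
ee_pos: [0.547, -0.2419, 0.3271]
eef_rot: [[-0.986, 0.166, -0.002], [0.166, 0.986, 0.0], [0.002, -0.0, -1.0]]
ft_force: [0.0, 0.6, -1.6]
width: 0.0541
grasp_force: 63.8
```

Run:
```python
from h import *
s=ctrl.get_state();print(s["t"],s["ee_pos"],s["eef_rot"].round(3).tolist(),s["qpos"].round(1),s["width"])
fw=grab("wrist");im=fw["img"].copy()
for n,v0 in (("board_short_mid",(.5617,-.4129,np.radians(80.5))),("board_long_mid",(.5288,-.2675,np.radians(98.4))),("board_medium_mid",(.545,-.1082,np.radians(81)))):
  for q in regions_of("wrist",n):
    ys,xs=np.where(q["pixels"]);print(n,round(q["p"],2),q["box"],back(fw,(xs.mean(),ys.mean()),.006).round(3))
    if q["p"]>.4:
      v=fit([(fw,q["pixels"])],n,0,v0);draw(fw,n,0,v,im)
cv2.imwrite("pics/w3.png",im)
```

```text
8.45 [ 0.54695697 -0.24185544  0.32713077] [[-0.986, 0.166, -0.002], [0.166, 0.986, 0.0], [0.002, -0.0, -1.0]] [ -27.4   15.4   55.7   -0.   109.1 -107.8] 0.05413430131228874
board_short_mid 0.85 [162.7, 168.5, 228.3, 275.0] [ 0.56  -0.409  0.006]
board_short_mid xy [ 0.5602 -0.4117] yaw 82.4 cost 0.032
board_long_mid 0.73 [240.3, 91.4, 336.1, 188.1] [ 0.484 -0.269  0.006]
board_long_mid xy [ 0.5269 -0.266 ] yaw 96.9 cost 0.435
board_medium_mid 0.86 [392.4, 100.1, 458.7, 229.5] [ 0.534 -0.106  0.006]
board_medium_mid xy [ 0.5384 -0.1059] yaw 81.0 cost 0.079
```

View pics/w3.png

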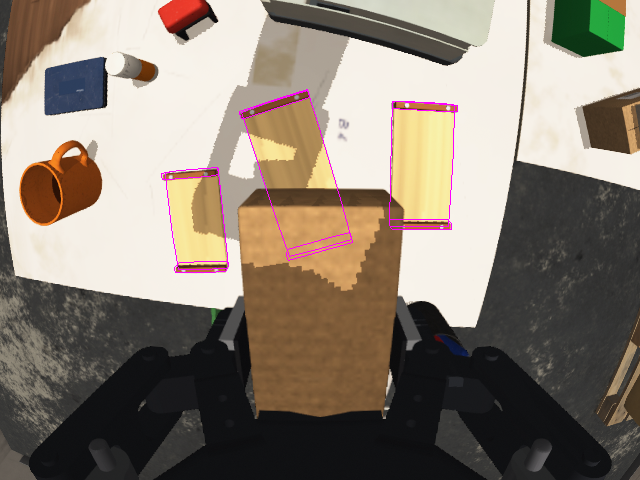

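The fits sit cleanly on the short board at (197,222), and on the medium one at (424,165). The long board at (296,175) is half hidden by the held carton, so I'll measure it later. The carton is straight in the jaws.

{"op": "drive_tool", "data": {
  "increments": [
    {"ax": 0,"ay": 0,"az": -0.25,"x": 0,"y": 0,"z": 0,"jaw": 1},
    {"ax": 0,"ay": 0,"az": 0,"x": -0.22,"y": -0.9,"z": 0,"jaw": 1},
    {"ax": 0,"ay": 0,"az": 0,"x": -0.22,"y": -0.9,"z": 0,"jaw": 1},
    {"ax": 0,"ay": 0,"az": 0,"x": -0.22,"y": -0.9,"z": 0,"jaw": 1},
    {"ax": 0,"ay": 0,"az": 0,"x": -0.22,"y": -0.9,"z": 0,"jaw": 1}
  ]
}}

```text
t: 9.15
ee_pos: [0.5644, -0.3861, 0.329]
eef_rot: [[-0.992, 0.126, 0.001], [0.126, 0.992, -0.0], [-0.001, -0.0, -1.0]]
ft_force: [0.6, 0.2, -0.8]
width: 0.054
grasp_force: 63.9
```

{"op": "drive_tool", "data": {
  "increments": [
    {"ax": 0,"ay": 0,"az": 0,"x": 0,"y": -0.5,"z": 0.3,"jaw": 1},
    {"ax": 0,"ay": 0,"az": 0,"x": 0,"y": 0,"z": 0.8,"jaw": 1},
    {"ax": 0,"ay": 0,"az": 0,"x": 0,"y": 0,"z": 1,"jaw": 1},
    {"ax": 0,"ay": 0,"az": 0,"x": 0,"y": 0,"z": 1,"jaw": 1},
    {"ax": 0,"ay": 0,"az": 0,"x": 0,"y": 0,"z": 1,"jaw": 1}
  ]
}}

```text
t: 9.65
ee_pos: [0.5613, -0.4044, 0.1625]
eef_rot: [[-0.992, 0.127, 0.0], [0.127, 0.992, 0.0], [-0.0, 0.0, -1.0]]
ft_force: [-0.2, -0.2, -1.2]
width: 0.0538
grasp_force: 63.9
```

{"op": "drive_tool", "data": {
  "increments": [
    {"ax": 0,"ay": 0,"az": 0,"x": 0,"y": 0,"z": 1,"jaw": 1},
    {"ax": 0,"ay": 0,"az": 0,"x": 0,"y": 0,"z": 0.8,"jaw": 1},
    {"ax": 0,"ay": 0,"az": 0,"x": 0,"y": 0,"z": 0.4,"jaw": 1},
    {"ax": 0,"ay": 0,"az": 0,"x": 0,"y": 0,"z": 0,"jaw": 1},
    {"ax": 0,"ay": 0,"az": 0,"x": 0,"y": 0,"z": 0,"jaw": 1}
  ]
}}

```text
t: 10.15
ee_pos: [0.5621, -0.4061, 0.0782]
eef_rot: [[-0.992, 0.128, 0.002], [0.128, 0.992, -0.001], [-0.002, -0.001, -1.0]]
ft_force: [-0.0, -0.8, -0.8]
width: 0.0541
grasp_force: 63.9
```

{"op": "drive_tool", "data": {
  "increments": [
    {"ax": 0,"ay": 0,"az": -0.03,"x": 0.03,"y": -0.14,"z": 0.5,"jaw": 1},
    {"ax": 0,"ay": 0,"az": 0,"x": 0,"y": 0,"z": 0.5,"jaw": 1},
    {"ax": 0,"ay": 0,"az": 0,"x": 0,"y": 0,"z": 0.35,"jaw": 1},
    {"ax": 0,"ay": 0,"az": 0,"x": 0,"y": 0,"z": 0.1,"jaw": 1},
    {"ax": 0,"ay": 0,"az": 0,"x": 0,"y": 0,"z": 0,"jaw": 1}
  ]
}}

```text
t: 10.65
ee_pos: [0.5597, -0.4115, 0.0189]
eef_rot: [[-0.992, 0.124, 0.001], [0.124, 0.992, -0.0], [-0.001, -0.0, -1.0]]
ft_force: [0.2, 1.0, -0.4]
width: 0.054
grasp_force: 63.9
```

{"op": "drive_tool", "data": {
  "increments": [
    {"ax": 0,"ay": 0,"az": 0,"x": 0,"y": 0,"z": 0.05,"jaw": 1},
    {"ax": 0,"ay": 0,"az": 0,"x": 0,"y": 0,"z": 0.03,"jaw": 1},
    {"ax": 0,"ay": 0,"az": 0,"x": 0,"y": 0,"z": 0.03,"jaw": 1},
    {"ax": 0,"ay": 0,"az": 0,"x": 0,"y": 0,"z": 0,"jaw": 1},
    {"ax": 0,"ay": 0,"az": 0,"x": 0,"y": 0,"z": 0,"jaw": 1}
  ]
}}

```text
t: 11.15
ee_pos: [0.5599, -0.4118, 0.0152]
eef_rot: [[-0.992, 0.124, 0.001], [0.124, 0.992, -0.001], [-0.002, -0.001, -1.0]]
ft_force: [-1.6, 0.7, 6.4]
width: 0.0542
grasp_force: 64.7
```

{"op": "drive_tool", "data": {
  "increments": [
    {"ax": 0,"ay": 0,"az": 0,"x": 0,"y": 0,"z": 0,"jaw": -1},
    {"ax": 0,"ay": 0,"az": 0,"x": 0,"y": 0,"z": 0,"jaw": -1},
    {"ax": 0,"ay": 0,"az": 0,"x": 0,"y": 0,"z": 0,"jaw": -1},
    {"ax": 0,"ay": 0,"az": 0,"x": 0,"y": 0,"z": 0,"jaw": -1},
    {"ax": 0,"ay": 0,"az": 0,"x": 0,"y": 0,"z": 0,"jaw": -1}
  ]
}}

```text
t: 11.65
ee_pos: [0.5594, -0.4114, 0.0136]
eef_rot: [[-0.992, 0.124, -0.0], [0.124, 0.992, 0.0], [0.0, 0.0, -1.0]]
ft_force: [1.1, -0.3, 0.1]
width: 0.0856
grasp_force: 0.0
```

{"op": "drive_tool", "data": {
  "increments": [
    {"ax": 0,"ay": 0,"az": 0,"x": 0,"y": 0,"z": -0.3,"jaw": -1},
    {"ax": 0,"ay": 0,"az": 0,"x": 0,"y": 0,"z": -0.8,"jaw": -1},
    {"ax": 0,"ay": 0,"az": 0,"x": 0,"y": 0,"z": -1,"jaw": -1},
    {"ax": 0,"ay": 0,"az": 0,"x": 0,"y": 0,"z": -1,"jaw": -1},
    {"ax": 0,"ay": 0,"az": 0,"x": 0,"y": 0,"z": -1,"jaw": -1}
  ]
}}

```text
t: 12.15
ee_pos: [0.5593, -0.4114, 0.1807]
eef_rot: [[-0.992, 0.124, 0.001], [0.124, 0.992, -0.001], [-0.001, -0.001, -1.0]]
ft_force: [1.0, -0.5, -0.5]
width: 0.0854
grasp_force: 0.0
```

{"op": "drive_tool", "data": {
  "increments": [
    {"ax": 0,"ay": 0,"az": 0,"x": 0.3,"y": 0.5,"z": -1,"jaw": -1},
    {"ax": 0,"ay": 0,"az": 0,"x": 0.3,"y": 0.5,"z": -1,"jaw": -1},
    {"ax": 0,"ay": 0,"az": 0,"x": 0.3,"y": 0.8,"z": -0.8,"jaw": -1},
    {"ax": 0,"ay": 0,"az": 0,"x": 0,"y": 0.6,"z": 0,"jaw": -1},
    {"ax": 0,"ay": 0,"az": 0,"x": 0,"y": 0,"z": 0,"jaw": -1}
  ]
}}

```text
t: 12.65
ee_pos: [0.5363, -0.3093, 0.2935]
eef_rot: [[-0.993, 0.121, 0.005], [0.121, 0.993, -0.002], [-0.005, -0.002, -1.0]]
ft_force: [0.5, -0.4, 0.4]
width: 0.0855
grasp_force: 0.0
```

Run:
```python
from h import *
s=ctrl.get_state();print(s["t"],s["ee_pos"],s["eef_rot"].round(3).tolist())
fw=grab("wrist");im=fw["img"].copy()
for n,z,v0 in (("carton_small_mid",.006,(.56,-.412,np.radians(82.4))),("board_long_mid",0,(.5288,-.2675,np.radians(98.4))),("board_medium_mid",0,(.5384,-.106,np.radians(81)))):
  for q in regions_of("wrist",n):
    ys,xs=np.where(q["pixels"]);print(n,round(q["p"],2),q["box"],back(fw,(xs.mean(),ys.mean()),.006).round(3))
    if q["p"]>.4:
      v=fit([(fw,q["pixels"])],n,z,v0);draw(fw,n,z,v,im)
draw(fw,"board_short_mid",0,(.5602,-.4117,np.radians(82.4)),im)
cv2.imwrite("pics/w4.png",im)
```

```text
12.65 [ 0.53626133 -0.30934819  0.29349891] [[-0.993, 0.121, 0.005], [0.121, 0.993, -0.002], [-0.005, -0.002, -1.0]]
carton_small_mid 0.58 [208.1, 178.1, 264.0, 268.5] [ 0.564 -0.416  0.006]
carton_small_mid xy [ 0.5597 -0.4111] yaw 82.2 cost 0.041
board_long_mid 0.61 [298.9, 89.0, 410.2, 264.4] [ 0.524 -0.267  0.006]
board_long_mid xy [ 0.5276 -0.2652] yaw 97.7 cost 0.024
board_medium_mid 0.85 [446.7, 111.3, 524.0, 243.3] [ 0.537 -0.109  0.006]
board_medium_mid xy [ 0.5394 -0.1047] yaw 80.3 cost 0.072
```

View pics/w4.png

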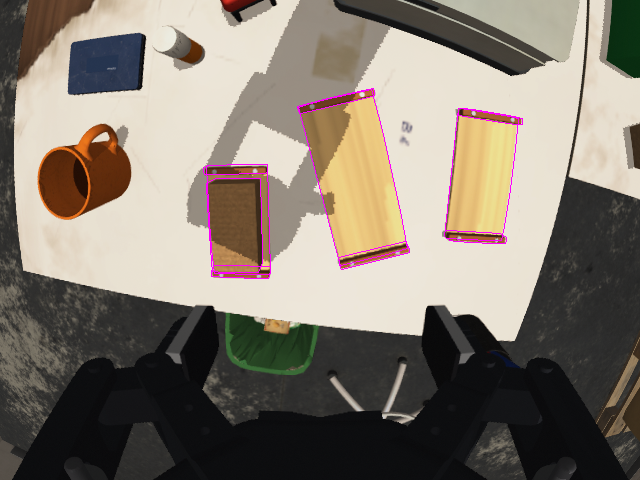

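The small carton sits at (238,220) between the stops of the short board, centred by the fit to within 1 mm. The fits on the long board at (354,180) and medium board at (484,175) look good. Back to the stack.

{"op": "drive_tool", "data": {
  "increments": [
    {"ax": 0,"ay": 0,"az": 0,"x": 0.2,"y": 0.6,"z": -0.5,"jaw": -1},
    {"ax": 0,"ay": 0,"az": 0,"x": 0.21,"y": 0.9,"z": -0.5,"jaw": -1},
    {"ax": 0,"ay": 0,"az": 0,"x": 0.21,"y": 0.9,"z": -0.5,"jaw": -1},
    {"ax": 0,"ay": 0,"az": 0,"x": 0.21,"y": 0.9,"z": -0.1,"jaw": -1},
    {"ax": 0,"ay": 0,"az": 0,"x": 0.21,"y": 0.9,"z": 0,"jaw": -1}
  ]
}}

```text
t: 13.35
ee_pos: [0.515, -0.1396, 0.3545]
eef_rot: [[-0.992, 0.126, 0.001], [0.126, 0.992, -0.0], [-0.001, -0.0, -1.0]]
ft_force: [-0.3, 0.6, -0.9]
width: 0.0852
grasp_force: 0.0
```

{"op": "drive_tool", "data": {
  "increments": [
    {"ax": 0,"ay": 0,"az": 0,"x": 0.21,"y": 0.9,"z": 0,"jaw": -1},
    {"ax": 0,"ay": 0,"az": 0,"x": 0.21,"y": 0.9,"z": 0,"jaw": -1},
    {"ax": 0,"ay": 0,"az": 0,"x": 0.21,"y": 0.9,"z": 0,"jaw": -1},
    {"ax": 0,"ay": 0,"az": 0,"x": 0.21,"y": 0.9,"z": 0,"jaw": -1},
    {"ax": 0,"ay": 0,"az": 0,"x": 0.21,"y": 0.9,"z": 0,"jaw": -1}
  ]
}}

```text
t: 13.85
ee_pos: [0.4957, 0.0445, 0.3532]
eef_rot: [[-0.992, 0.125, -0.001], [0.125, 0.992, -0.0], [0.001, -0.0, -1.0]]
ft_force: [0.6, 0.6, -0.1]
width: 0.0855
grasp_force: 0.0
```

{"op": "drive_tool", "data": {
  "increments": [
    {"ax": 0,"ay": 0,"az": 0,"x": 0.21,"y": 0.9,"z": 0,"jaw": -1},
    {"ax": 0,"ay": 0,"az": 0,"x": 0.21,"y": 0.9,"z": 0,"jaw": -1},
    {"ax": 0,"ay": 0,"az": 0,"x": 0.21,"y": 0.9,"z": 0,"jaw": -1},
    {"ax": 0,"ay": 0,"az": 0,"x": 0.2,"y": 0.3,"z": 0,"jaw": -1},
    {"ax": 0,"ay": 0,"az": 0.9,"x": 0,"y": 0,"z": 0,"jaw": -1}
  ]
}}

```text
t: 14.35
ee_pos: [0.4774, 0.1681, 0.3533]
eef_rot: [[-0.969, 0.247, -0.001], [0.247, 0.969, -0.0], [0.001, -0.001, -1.0]]
ft_force: [1.1, -0.7, 0.7]
width: 0.0852
grasp_force: 0.0
```

{"op": "drive_tool", "data": {
  "increments": [
    {"ax": 0,"ay": 0,"az": 1,"x": 0,"y": 0,"z": 0,"jaw": -1},
    {"ax": 0,"ay": 0,"az": 1,"x": 0,"y": 0,"z": 0,"jaw": -1},
    {"ax": 0,"ay": 0,"az": 1,"x": 0,"y": 0,"z": 0,"jaw": -1},
    {"ax": 0,"ay": 0,"az": 1,"x": 0,"y": 0,"z": 0,"jaw": -1},
    {"ax": 0,"ay": 0,"az": 1,"x": 0,"y": 0,"z": 0,"jaw": -1}
  ]
}}

```text
t: 14.85
ee_pos: [0.4781, 0.1659, 0.3534]
eef_rot: [[-0.577, 0.817, -0.001], [0.817, 0.577, -0.001], [-0.0, -0.001, -1.0]]
ft_force: [0.2, -0.2, 0.2]
width: 0.0857
grasp_force: 0.0
```

{"op": "drive_tool", "data": {
  "increments": [
    {"ax": 0,"ay": 0,"az": 1,"x": 0,"y": 0,"z": 0,"jaw": -1},
    {"ax": 0,"ay": 0,"az": 1,"x": 0,"y": 0,"z": 0,"jaw": -1},
    {"ax": 0,"ay": 0,"az": 1,"x": 0,"y": 0,"z": 0,"jaw": -1},
    {"ax": 0,"ay": 0,"az": 0.5,"x": 0,"y": 0,"z": 0,"jaw": -1},
    {"ax": 0,"ay": 0,"az": 0,"x": 0,"y": 0,"z": 0,"jaw": -1}
  ]
}}

```text
t: 15.35
ee_pos: [0.4781, 0.1661, 0.3535]
eef_rot: [[-0.132, 0.991, -0.001], [0.991, 0.132, -0.001], [-0.0, -0.001, -1.0]]
ft_force: [0.3, -0.4, -0.7]
width: 0.0854
grasp_force: 0.0
```

```bash
cat > look.py <<'E'
import sys
from h import *
n,z,x,y=sys.argv[1],float(sys.argv[2]),float(sys.argv[3]),float(sys.argv[4]);v0=(x,y)+((np.radians(float(sys.argv[6])),) if len(sys.argv)>6 else ())
s=ctrl.get_state();r=s["eef_rot"];print(s["t"],s["ee_pos"].round(4),"tool y at",np.degrees(np.arctan2(r[1,1],r[0,1])).round(2),"q6",s["qpos"][5].round(1))
fw=grab("wrist");im=fw["img"].copy()
for q in regions_of("wrist",n):
    ys,xs=np.where(q["pixels"]);print(n,round(q["p"],2),q["box"])
    if abs(back(fw,(xs.mean(),ys.mean()),z)[:2]-[x,y]).max()<.08:
      v=fit([(fw,q["pixels"])],n,z,v0);draw(fw,n,z,v,im)
      d=v[:2]-s["ee_pos"][:2];a=r[:2,:2].T@d
      w=(np.degrees(v[2])-np.degrees(np.arctan2(r[1,1],r[0,1]))+90)%180-90
      print("units: x",(a[0]/.04).round(2),"y",(a[1]/.04).round(2),"az",round(-w/8,2))
cv2.imwrite(sys.argv[5],im)
E
python3 look.py carton_middle_mid .09 .477 .24 pics/w5.png
```

```text
15.35 [0.4781 0.1661 0.3535] tool y at 7.56 q6 7.4
carton_middle_mid 0.75 [308.4, 55.8, 382.4, 177.2]
carton_middle_mid xy [0.4921 0.255 ] yaw 10.7 cost 0.022
units: x 2.16 y 0.64 az -0.39
```

View pics/w5.png

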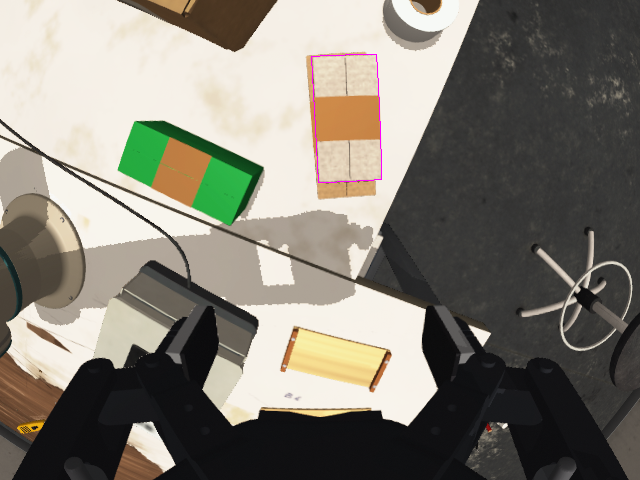

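The pale taped carton at (347,118) matches the fit, and the large carton shows from under it. Approaching.

{"op": "drive_tool", "data": {
  "increments": [
    {"ax": 0,"ay": 0,"az": 0,"x": 0.72,"y": 0.22,"z": 0.3,"jaw": -1},
    {"ax": 0,"ay": 0,"az": 0,"x": 0.72,"y": 0.21,"z": 0.6,"jaw": -1},
    {"ax": 0,"ay": 0,"az": 0,"x": 0.72,"y": 0.21,"z": 0.8,"jaw": -1},
    {"ax": 0,"ay": 0,"az": -0.39,"x": 0,"y": 0,"z": 0.8,"jaw": -1},
    {"ax": 0,"ay": 0,"az": 0,"x": 0,"y": 0,"z": 0.6,"jaw": -1}
  ]
}}

```text
t: 15.95
ee_pos: [0.491, 0.2564, 0.2269]
eef_rot: [[-0.192, 0.981, -0.003], [0.981, 0.192, -0.001], [-0.001, -0.003, -1.0]]
ft_force: [-0.0, 0.6, 0.3]
width: 0.0852
grasp_force: 0.0
```

```bash
python3 look.py carton_middle_mid .09 .492 .255 pics/w6.png 10.7
```

```text
15.95 [0.491  0.2564 0.2269] tool y at 11.05 q6 12.7
carton_middle_mid 0.63 [271.8, 152.4, 374.0, 331.6]
carton_middle_mid xy [0.4918 0.2551] yaw 10.2 cost 0.021
units: x -0.04 y 0.01 az 0.11
```

{"op": "drive_tool", "data": {
  "increments": [
    {"ax": 0,"ay": 0,"az": 0.08,"x": -0.02,"y": 0.01,"z": 0.8,"jaw": -1},
    {"ax": 0,"ay": 0,"az": 0,"x": 0,"y": 0,"z": 0.8,"jaw": -1},
    {"ax": 0,"ay": 0,"az": 0,"x": 0,"y": 0,"z": 0.8,"jaw": -1},
    {"ax": 0,"ay": 0,"az": 0,"x": 0,"y": 0,"z": 0.6,"jaw": -1},
    {"ax": 0,"ay": 0,"az": 0,"x": 0,"y": 0,"z": 0.1,"jaw": -1}
  ]
}}

```text
t: 16.55
ee_pos: [0.4914, 0.2547, 0.1042]
eef_rot: [[-0.177, 0.984, -0.003], [0.984, 0.177, -0.002], [-0.001, -0.004, -1.0]]
ft_force: [-0.2, 0.0, -0.8]
width: 0.0854
grasp_force: 0.0
```

{"op": "drive_tool", "data": {
  "increments": [
    {"ax": 0,"ay": 0,"az": 0,"x": 0,"y": 0,"z": 0,"jaw": 1},
    {"ax": 0,"ay": 0,"az": 0,"x": 0,"y": 0,"z": 0,"jaw": 1},
    {"ax": 0,"ay": 0,"az": 0,"x": 0,"y": 0,"z": 0,"jaw": 1},
    {"ax": 0,"ay": 0,"az": 0,"x": 0,"y": 0,"z": 0,"jaw": 1},
    {"ax": 0,"ay": 0,"az": 0,"x": 0,"y": 0,"z": 0,"jaw": 1}
  ]
}}

```text
t: 17.05
ee_pos: [0.4935, 0.256, 0.1086]
eef_rot: [[-0.177, 0.984, 0.005], [0.984, 0.177, 0.002], [0.001, 0.005, -1.0]]
ft_force: [-0.6, 0.1, 6.7]
width: 0.059
grasp_force: 65.0
```

{"op": "drive_tool", "data": {
  "increments": [
    {"ax": 0,"ay": 0,"az": 0,"x": 0,"y": 0,"z": -0.2,"jaw": 1},
    {"ax": 0,"ay": 0,"az": 0,"x": 0,"y": 0,"z": -0.5,"jaw": 1},
    {"ax": 0,"ay": 0,"az": 0,"x": 0,"y": 0,"z": -1,"jaw": 1},
    {"ax": 0,"ay": 0,"az": -0.8,"x": 0,"y": 0,"z": -1,"jaw": 1},
    {"ax": 0,"ay": 0,"az": -1,"x": 0,"y": 0,"z": -1,"jaw": 1}
  ]
}}

```text
t: 17.55
ee_pos: [0.4917, 0.2553, 0.256]
eef_rot: [[-0.42, 0.907, 0.0], [0.907, 0.42, 0.0], [-0.0, 0.0, -1.0]]
ft_force: [0.8, -0.9, -1.4]
width: 0.0596
grasp_force: 64.8
```

{"op": "drive_tool", "data": {
  "increments": [
    {"ax": 0,"ay": 0,"az": -1,"x": 0,"y": 0,"z": -1,"jaw": 1},
    {"ax": 0,"ay": 0,"az": -1,"x": 0,"y": 0,"z": -0.5,"jaw": 1},
    {"ax": 0,"ay": 0,"az": -1,"x": 0,"y": 0,"z": -0.3,"jaw": 1},
    {"ax": 0,"ay": 0,"az": -1,"x": 0,"y": 0,"z": 0,"jaw": 1},
    {"ax": 0,"ay": 0,"az": -1,"x": 0,"y": 0,"z": 0,"jaw": 1}
  ]
}}

```text
t: 18.05
ee_pos: [0.492, 0.2555, 0.3271]
eef_rot: [[-0.906, 0.424, 0.001], [0.424, 0.906, 0.001], [-0.001, 0.001, -1.0]]
ft_force: [-1.0, 0.1, -1.2]
width: 0.0594
grasp_force: 64.8
```

{"op": "drive_tool", "data": {
  "increments": [
    {"ax": 0,"ay": 0,"az": -1,"x": 0,"y": 0,"z": 0,"jaw": 1},
    {"ax": 0,"ay": 0,"az": -1,"x": 0,"y": 0,"z": 0,"jaw": 1},
    {"ax": 0,"ay": 0,"az": 0,"x": -0.3,"y": -0.6,"z": 0,"jaw": 1},
    {"ax": 0,"ay": 0,"az": 0,"x": -0.35,"y": -0.9,"z": 0,"jaw": 1},
    {"ax": 0,"ay": 0,"az": 0,"x": -0.35,"y": -0.9,"z": 0,"jaw": 1}
  ]
}}

```text
t: 18.55
ee_pos: [0.5156, 0.1533, 0.3264]
eef_rot: [[-0.987, 0.163, 0.0], [0.163, 0.987, -0.0], [-0.0, 0.0, -1.0]]
ft_force: [0.8, -1.4, -1.8]
width: 0.0594
grasp_force: 64.8
```

{"op": "drive_tool", "data": {
  "increments": [
    {"ax": 0,"ay": 0,"az": 0,"x": -0.35,"y": -0.9,"z": 0,"jaw": 1},
    {"ax": 0,"ay": 0,"az": 0,"x": -0.35,"y": -0.9,"z": 0,"jaw": 1},
    {"ax": 0,"ay": 0,"az": 0,"x": -0.3,"y": -0.8,"z": 0,"jaw": 1},
    {"ax": 0,"ay": 0,"az": 0,"x": 0,"y": 0,"z": 0,"jaw": 1},
    {"ax": 0,"ay": 0,"az": 0,"x": 0,"y": 0,"z": 0,"jaw": 1}
  ]
}}

```text
t: 19.05
ee_pos: [0.5381, 0.0447, 0.3263]
eef_rot: [[-0.986, 0.165, 0.0], [0.165, 0.986, 0.0], [-0.0, 0.0, -1.0]]
ft_force: [-0.5, 0.1, -1.1]
width: 0.0591
grasp_force: 64.9
```

```bash
python3 look.py board_medium_mid 0 .539 -.105 pics/w7.png 80.5
```

```text
19.05 [0.5381 0.0447 0.3263] tool y at 80.49 q6 -79.7
board_medium_mid 0.9 [169.9, 148.8, 239.6, 267.9]
board_medium_mid xy [ 0.5378 -0.1101] yaw 77.2 cost 0.208
units: x -0.63 y -3.82 az 0.41
```

View pics/w7.png

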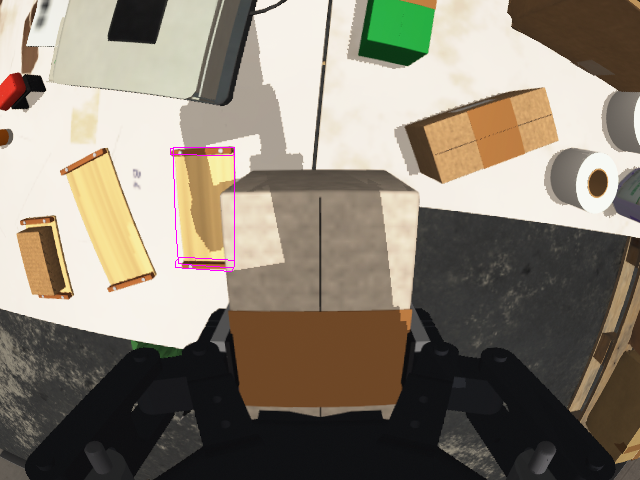

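The held pale carton blocks (230–415, 170–410). The medium board at (205,208) is clear but half in shadow, and the fit cost is poor, so I'll recheck it with a hull of the mask in a zoomed crop.

Run:
```python
from h import *
fw=grab("wrist");n="board_medium_mid";q=regions_of("wrist",n)[0];m=q["pixels"];print(q["p"],m.sum())
h=np.zeros((480,640),np.uint8);ys,xs=np.where(m);cv2.fillConvexPoly(h,cv2.convexHull(np.c_[xs,ys].astype(np.int32)),1);print(h.sum())
v=fit([(fw,h>0)],n,0,(.539,-.106,np.radians(80.5)))
b=np.s_[130:290,150:260]
def up(i): return cv2.resize(i[b],None,fx=3.3,fy=3.3,interpolation=cv2.INTER_NEAREST)
a=fw["img"].copy();a2=a.copy();draw(fw,n,0,(.539,-.1053,np.radians(80.6)),a);draw(fw,n,0,v,a2)
cv2.imwrite("pics/w8.png",np.hstack([up(a),up(a2)]))
```

```text
0.92 5939
6911
board_medium_mid xy [ 0.5366 -0.11  ] yaw 77.2 cost 0.09
```

View pics/w8.png

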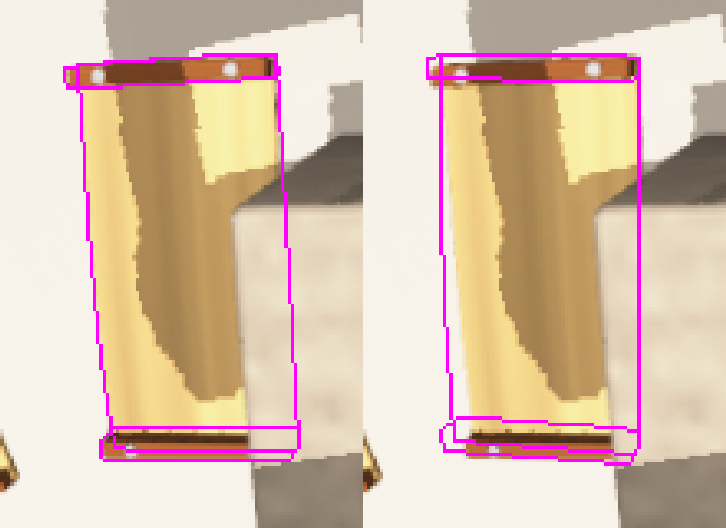

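Left crop: the earlier estimate (.539, -.105, 80.6°) matches the board's edges and both stops. Right crop: the new fit is skewed by the carton hiding part of the board. I'll use the earlier estimate.

{"op": "drive_tool", "data": {
  "increments": [
    {"ax": 0,"ay": 0,"az": 0,"x": -0.16,"y": -0.9,"z": 0,"jaw": 1},
    {"ax": 0,"ay": 0,"az": 0,"x": -0.16,"y": -0.95,"z": 0,"jaw": 1},
    {"ax": 0,"ay": 0,"az": 0,"x": -0.16,"y": -0.95,"z": 0,"jaw": 1},
    {"ax": 0,"ay": 0,"az": 0,"x": -0.16,"y": -0.9,"z": 0.3,"jaw": 1},
    {"ax": 0,"ay": 0,"az": 0,"x": 0,"y": 0,"z": 0.8,"jaw": 1}
  ]
}}

```text
t: 19.75
ee_pos: [0.54, -0.1083, 0.2843]
eef_rot: [[-0.986, 0.167, 0.006], [0.167, 0.986, -0.003], [-0.006, -0.002, -1.0]]
ft_force: [-0.1, 0.5, 0.4]
width: 0.0593
grasp_force: 65.0
```

{"op": "drive_tool", "data": {
  "increments": [
    {"ax": 0,"ay": 0,"az": 0,"x": 0,"y": 0,"z": 1,"jaw": 1},
    {"ax": 0,"ay": 0,"az": 0,"x": 0,"y": 0,"z": 1,"jaw": 1},
    {"ax": 0,"ay": 0,"az": 0,"x": 0,"y": 0,"z": 1,"jaw": 1},
    {"ax": 0,"ay": 0,"az": 0,"x": 0,"y": 0,"z": 1,"jaw": 1},
    {"ax": 0,"ay": 0,"az": 0,"x": 0,"y": 0,"z": 0.6,"jaw": 1}
  ]
}}

```text
t: 20.25
ee_pos: [0.5378, -0.1037, 0.0943]
eef_rot: [[-0.987, 0.162, -0.004], [0.162, 0.987, 0.001], [0.004, 0.001, -1.0]]
ft_force: [-0.8, 0.4, -0.3]
width: 0.0595
grasp_force: 64.9
```

{"op": "drive_tool", "data": {
  "increments": [
    {"ax": 0,"ay": 0,"az": 0,"x": 0,"y": 0,"z": 0.4,"jaw": 1},
    {"ax": 0,"ay": 0,"az": 0,"x": 0,"y": 0,"z": 0,"jaw": 1},
    {"ax": 0,"ay": 0,"az": 0,"x": 0,"y": 0,"z": 0,"jaw": 1},
    {"ax": 0,"ay": 0,"az": 0,"x": 0,"y": 0,"z": 0,"jaw": 1},
    {"ax": 0,"ay": 0,"az": 0,"x": 0,"y": 0,"z": 0,"jaw": 1}
  ]
}}

```text
t: 20.75
ee_pos: [0.5399, -0.1052, 0.0833]
eef_rot: [[-0.986, 0.164, 0.002], [0.164, 0.986, -0.001], [-0.003, -0.0, -1.0]]
ft_force: [0.2, -0.8, -0.2]
width: 0.0592
grasp_force: 64.9
```

{"op": "drive_tool", "data": {
  "increments": [
    {"ax": 0,"ay": 0,"az": 0,"x": 0.02,"y": 0,"z": 0.5,"jaw": 1},
    {"ax": 0,"ay": 0,"az": 0,"x": 0,"y": 0,"z": 0.5,"jaw": 1},
    {"ax": 0,"ay": 0,"az": 0,"x": 0,"y": 0,"z": 0.3,"jaw": 1},
    {"ax": 0,"ay": 0,"az": 0,"x": 0,"y": 0,"z": 0.06,"jaw": 1},
    {"ax": 0,"ay": 0,"az": 0,"x": 0,"y": 0,"z": 0,"jaw": 1}
  ]
}}

```text
t: 21.25
ee_pos: [0.5386, -0.1051, 0.0278]
eef_rot: [[-0.986, 0.164, 0.0], [0.164, 0.986, -0.0], [-0.0, 0.0, -1.0]]
ft_force: [0.1, -0.3, 0.0]
width: 0.0591
grasp_force: 64.9
```

{"op": "drive_tool", "data": {
  "increments": [
    {"ax": 0,"ay": 0,"az": 0,"x": 0,"y": 0,"z": 0.04,"jaw": 1},
    {"ax": 0,"ay": 0,"az": 0,"x": 0,"y": 0,"z": 0.04,"jaw": 1},
    {"ax": 0,"ay": 0,"az": 0,"x": 0,"y": 0,"z": 0,"jaw": 1},
    {"ax": 0,"ay": 0,"az": 0,"x": 0,"y": 0,"z": 0,"jaw": 1},
    {"ax": 0,"ay": 0,"az": 0,"x": 0,"y": 0,"z": 0,"jaw": 1}
  ]
}}

```text
t: 21.75
ee_pos: [0.5389, -0.1051, 0.0249]
eef_rot: [[-0.986, 0.164, 0.001], [0.164, 0.986, -0.0], [-0.001, -0.0, -1.0]]
ft_force: [0.7, 0.6, 1.8]
width: 0.0593
grasp_force: 65.1
```

{"op": "drive_tool", "data": {
  "increments": [
    {"ax": 0,"ay": 0,"az": 0,"x": 0,"y": 0,"z": 0.02,"jaw": 1},
    {"ax": 0,"ay": 0,"az": 0,"x": 0,"y": 0,"z": 0,"jaw": -1},
    {"ax": 0,"ay": 0,"az": 0,"x": 0,"y": 0,"z": 0,"jaw": -1},
    {"ax": 0,"ay": 0,"az": 0,"x": 0,"y": 0,"z": 0,"jaw": -1},
    {"ax": 0,"ay": 0,"az": 0,"x": 0,"y": 0,"z": 0,"jaw": -1}
  ]
}}

```text
t: 22.25
ee_pos: [0.5382, -0.105, 0.0232]
eef_rot: [[-0.986, 0.164, -0.0], [0.164, 0.986, 0.0], [0.0, 0.0, -1.0]]
ft_force: [0.4, 0.4, 0.1]
width: 0.0854
grasp_force: 0.0
```

{"op": "drive_tool", "data": {
  "increments": [
    {"ax": 0,"ay": 0,"az": 0,"x": 0,"y": 0,"z": 0,"jaw": -1},
    {"ax": 0,"ay": 0,"az": 0,"x": 0,"y": 0,"z": -0.3,"jaw": -1},
    {"ax": 0,"ay": 0,"az": 0,"x": 0,"y": 0,"z": -0.8,"jaw": -1},
    {"ax": 0,"ay": 0,"az": 0,"x": 0,"y": 0,"z": -1,"jaw": -1},
    {"ax": 0,"ay": 0,"az": 0,"x": 0,"y": 0,"z": -1,"jaw": -1}
  ]
}}

```text
t: 22.75
ee_pos: [0.5381, -0.1049, 0.1496]
eef_rot: [[-0.986, 0.164, 0.0], [0.164, 0.986, 0.0], [-0.0, 0.0, -1.0]]
ft_force: [0.7, 0.0, 0.7]
width: 0.0857
grasp_force: 0.0
```

{"op": "drive_tool", "data": {
  "increments": [
    {"ax": 0,"ay": 0,"az": 0,"x": 0.3,"y": 0.3,"z": -1,"jaw": -1},
    {"ax": 0,"ay": 0,"az": 0,"x": 0.5,"y": 0.6,"z": -1,"jaw": -1},
    {"ax": 0,"ay": 0,"az": 0,"x": 0.5,"y": 0.6,"z": -1,"jaw": -1},
    {"ax": 0,"ay": 0,"az": 0,"x": 0,"y": 0.8,"z": 0,"jaw": -1},
    {"ax": 0,"ay": 0,"az": 0,"x": 0,"y": 0,"z": 0,"jaw": -1}
  ]
}}

```text
t: 23.25
ee_pos: [0.5029, -0.0039, 0.2691]
eef_rot: [[-0.987, 0.16, 0.005], [0.16, 0.987, 0.001], [-0.005, 0.001, -1.0]]
ft_force: [-0.3, 0.2, -0.8]
width: 0.0852
grasp_force: 0.0
```

```bash
python3 look.py carton_middle_mid .006 .539 -.105 pics/w9.png 80.6
```

```text
23.25 [ 0.5029 -0.0039  0.2691] tool y at 80.76 q6 -85.4
carton_middle_mid 0.92 [191.6, 190.1, 263.4, 307.7]
carton_middle_mid xy [ 0.5396 -0.1052] yaw 80.7 cost 0.041
units: x -1.31 y -2.35 az 0.01
```

View pics/w9.png

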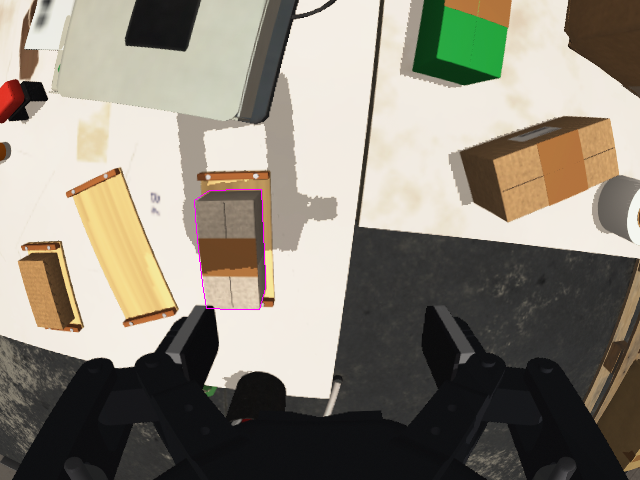

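The middle carton at (230,248) lies between the stops, within 1 mm of the board centre by the fit. The large carton at (540,165) is next.

{"op": "drive_tool", "data": {
  "increments": [
    {"ax": 0,"ay": 0,"az": 0,"x": 0.22,"y": 0.8,"z": -0.5,"jaw": -1},
    {"ax": 0,"ay": 0,"az": 0,"x": 0.22,"y": 0.85,"z": -0.5,"jaw": -1},
    {"ax": 0,"ay": 0,"az": 0,"x": 0.22,"y": 0.85,"z": 0,"jaw": -1},
    {"ax": 0,"ay": 0,"az": 0,"x": 0.22,"y": 0.85,"z": 0,"jaw": -1},
    {"ax": 0,"ay": 0,"az": 0,"x": 0.22,"y": 0.85,"z": 0,"jaw": -1}
  ]
}}

```text
t: 23.85
ee_pos: [0.4867, 0.1665, 0.3057]
eef_rot: [[-0.986, 0.166, -0.001], [0.166, 0.986, -0.001], [0.001, -0.001, -1.0]]
ft_force: [0.1, -0.9, 0.2]
width: 0.0855
grasp_force: 0.0
```

{"op": "drive_tool", "data": {
  "increments": [
    {"ax": 0,"ay": 0,"az": 1,"x": 0,"y": 0,"z": 0,"jaw": -1},
    {"ax": 0,"ay": 0,"az": 1,"x": 0,"y": 0,"z": 0,"jaw": -1},
    {"ax": 0,"ay": 0,"az": 1,"x": 0,"y": 0,"z": 0,"jaw": -1},
    {"ax": 0,"ay": 0,"az": 1,"x": 0,"y": 0,"z": 0,"jaw": -1},
    {"ax": 0,"ay": 0,"az": 1,"x": 0,"y": 0,"z": 0,"jaw": -1}
  ]
}}

```text
t: 24.35
ee_pos: [0.487, 0.1652, 0.3055]
eef_rot: [[-0.645, 0.764, -0.002], [0.764, 0.645, -0.001], [0.0, -0.002, -1.0]]
ft_force: [-0.8, 0.9, -0.2]
width: 0.0856
grasp_force: 0.0
```

{"op": "drive_tool", "data": {
  "increments": [
    {"ax": 0,"ay": 0,"az": 1,"x": 0,"y": 0,"z": 0,"jaw": -1},
    {"ax": 0,"ay": 0,"az": 1,"x": 0,"y": 0,"z": 0,"jaw": -1},
    {"ax": 0,"ay": 0,"az": 1,"x": 0,"y": 0,"z": 0,"jaw": -1},
    {"ax": 0,"ay": 0,"az": 1,"x": 0,"y": 0,"z": 0,"jaw": -1},
    {"ax": 0,"ay": 0,"az": 0,"x": 0,"y": 0,"z": 0,"jaw": -1}
  ]
}}

```text
t: 24.85
ee_pos: [0.487, 0.1653, 0.3056]
eef_rot: [[-0.146, 0.989, -0.001], [0.989, 0.146, -0.001], [-0.0, -0.002, -1.0]]
ft_force: [0.8, -0.4, -0.4]
width: 0.0851
grasp_force: 0.0
```

```bash
python3 look.py carton_large_mid 0 .485 .245 pics/w10.png
```

```text
24.85 [0.487  0.1653 0.3056] tool y at 8.41 q6 6.2
carton_large_mid 0.89 [90.9, 117.6, 249.1, 234.9]
carton_large_mid 0.66 [295.4, 40.8, 375.9, 205.6]
carton_large_mid xy [0.4906 0.2482] yaw 11.7 cost 0.029
units: x 2.04 y 0.39 az -0.42
```

View pics/w10.png

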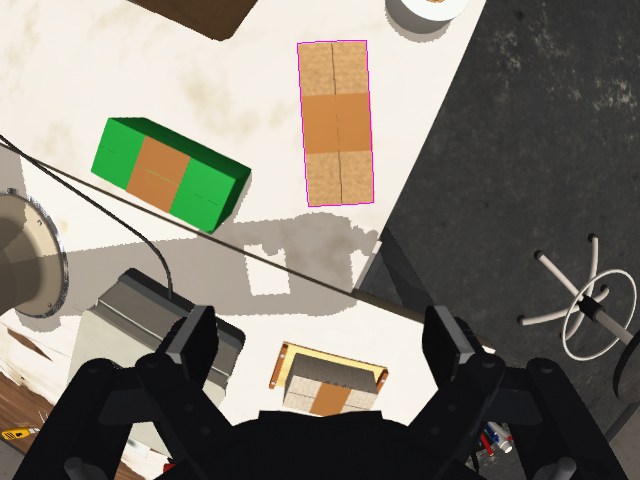

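The brown large carton at (337,123) fits well. The green one at (170,172) is the look-alike, so I'm ignoring it.

{"op": "drive_tool", "data": {
  "increments": [
    {"ax": 0,"ay": 0,"az": 0,"x": 0.7,"y": 0.13,"z": 0.3,"jaw": -1},
    {"ax": 0,"ay": 0,"az": 0,"x": 0.7,"y": 0.13,"z": 0.6,"jaw": -1},
    {"ax": 0,"ay": 0,"az": 0,"x": 0.64,"y": 0.13,"z": 0.8,"jaw": -1},
    {"ax": 0,"ay": 0,"az": -0.42,"x": 0,"y": 0,"z": 0.8,"jaw": -1},
    {"ax": 0,"ay": 0,"az": 0,"x": 0,"y": 0,"z": 0.5,"jaw": -1}
  ]
}}

```text
t: 25.45
ee_pos: [0.4891, 0.2494, 0.1829]
eef_rot: [[-0.212, 0.977, -0.004], [0.977, 0.212, -0.002], [-0.001, -0.004, -1.0]]
ft_force: [-0.4, 0.5, -0.5]
width: 0.0858
grasp_force: 0.0
```

```bash
python3 look.py carton_large_mid 0 .4906 .2482 pics/w11.png 11.7
```

```text
25.45 [0.4891 0.2494 0.1829] tool y at 12.27 q6 10.9
carton_large_mid 0.92 [16.5, 186.5, 213.0, 353.3]
carton_large_mid 0.67 [269.7, 124.6, 375.9, 348.0]
carton_large_mid xy [0.4905 0.2483] yaw 12.1 cost 0.02
units: x -0.03 y 0.03 az 0.02
```

{"op": "drive_tool", "data": {
  "increments": [
    {"ax": 0,"ay": 0,"az": 0,"x": -0.01,"y": 0.01,"z": 0.8,"jaw": -1},
    {"ax": 0,"ay": 0,"az": 0,"x": 0,"y": 0,"z": 0.8,"jaw": -1},
    {"ax": 0,"ay": 0,"az": 0,"x": 0,"y": 0,"z": 0.8,"jaw": -1},
    {"ax": 0,"ay": 0,"az": 0,"x": 0,"y": 0,"z": 0.7,"jaw": -1},
    {"ax": 0,"ay": 0,"az": 0,"x": 0,"y": 0,"z": 0.4,"jaw": -1}
  ]
}}

```text
t: 26.05
ee_pos: [0.4905, 0.2486, 0.0453]
eef_rot: [[-0.208, 0.978, -0.001], [0.978, 0.208, -0.001], [-0.0, -0.001, -1.0]]
ft_force: [0.4, 0.2, 0.3]
width: 0.0853
grasp_force: 0.0
```

{"op": "drive_tool", "data": {
  "increments": [
    {"ax": 0,"ay": 0,"az": 0,"x": 0,"y": 0,"z": 0,"jaw": -1},
    {"ax": 0,"ay": 0,"az": 0,"x": 0,"y": 0,"z": 0,"jaw": 1},
    {"ax": 0,"ay": 0,"az": 0,"x": 0,"y": 0,"z": 0,"jaw": 1},
    {"ax": 0,"ay": 0,"az": 0,"x": 0,"y": 0,"z": 0,"jaw": 1},
    {"ax": 0,"ay": 0,"az": 0,"x": 0,"y": 0,"z": 0,"jaw": 1}
  ]
}}

```text
t: 26.55
ee_pos: [0.492, 0.2496, 0.0487]
eef_rot: [[-0.207, 0.978, 0.004], [0.978, 0.207, 0.002], [0.001, 0.004, -1.0]]
ft_force: [0.5, -1.4, 7.6]
width: 0.0646
grasp_force: 66.9
```

{"op": "drive_tool", "data": {
  "increments": [
    {"ax": 0,"ay": 0,"az": 0,"x": 0,"y": 0,"z": -0.2,"jaw": 1},
    {"ax": 0,"ay": 0,"az": 0,"x": 0,"y": 0,"z": -0.5,"jaw": 1},
    {"ax": 0,"ay": 0,"az": 0,"x": 0,"y": 0,"z": -1,"jaw": 1},
    {"ax": 0,"ay": 0,"az": 0,"x": 0,"y": 0,"z": -1,"jaw": 1},
    {"ax": 0,"ay": 0,"az": -0.7,"x": 0,"y": 0,"z": -1,"jaw": 1}
  ]
}}

```text
t: 27.05
ee_pos: [0.4902, 0.249, 0.1964]
eef_rot: [[-0.302, 0.953, 0.0], [0.953, 0.302, 0.0], [-0.0, 0.0, -1.0]]
ft_force: [0.8, 0.3, -0.4]
width: 0.0647
grasp_force: 66.3
```

{"op": "drive_tool", "data": {
  "increments": [
    {"ax": 0,"ay": 0,"az": -1,"x": 0,"y": 0,"z": -1,"jaw": 1},
    {"ax": 0,"ay": 0,"az": -1,"x": 0,"y": 0,"z": -0.3,"jaw": 1},
    {"ax": 0,"ay": 0,"az": -1,"x": 0,"y": 0,"z": 0,"jaw": 1},
    {"ax": 0,"ay": 0,"az": -1,"x": 0,"y": 0,"z": 0,"jaw": 1},
    {"ax": 0,"ay": 0,"az": -1,"x": 0,"y": 0,"z": 0,"jaw": 1}
  ]
}}

```text
t: 27.55
ee_pos: [0.4903, 0.2491, 0.2469]
eef_rot: [[-0.847, 0.532, 0.0], [0.532, 0.847, 0.0], [-0.0, 0.0, -1.0]]
ft_force: [0.2, -0.6, -1.3]
width: 0.0643
grasp_force: 66.2
```

{"op": "drive_tool", "data": {
  "increments": [
    {"ax": 0,"ay": 0,"az": -1,"x": 0,"y": 0,"z": 0,"jaw": 1},
    {"ax": 0,"ay": 0,"az": -1,"x": 0,"y": 0,"z": 0,"jaw": 1},
    {"ax": 0,"ay": 0,"az": -1,"x": 0,"y": 0,"z": 0,"jaw": 1},
    {"ax": 0,"ay": 0,"az": -1,"x": 0,"y": 0,"z": 0,"jaw": 1},
    {"ax": 0,"ay": 0,"az": -1,"x": 0,"y": 0,"z": 0,"jaw": 1}
  ]
}}

```text
t: 28.05
ee_pos: [0.4903, 0.2491, 0.2468]
eef_rot: [[-0.991, -0.137, 0.0], [-0.137, 0.991, 0.0], [-0.0, 0.0, -1.0]]
ft_force: [0.5, -1.4, -1.6]
width: 0.0645
grasp_force: 66.2
```

{"op": "drive_tool", "data": {
  "increments": [
    {"ax": 0,"ay": 0,"az": 0,"x": 0.06,"y": -0.5,"z": 0,"jaw": 1},
    {"ax": 0,"ay": 0,"az": 0,"x": 0.06,"y": -0.9,"z": 0,"jaw": 1},
    {"ax": 0,"ay": 0,"az": 0,"x": 0.06,"y": -0.9,"z": 0,"jaw": 1},
    {"ax": 0,"ay": 0,"az": 0,"x": 0.06,"y": -0.9,"z": 0,"jaw": 1},
    {"ax": 0,"ay": 0,"az": 0,"x": 0.06,"y": -0.9,"z": 0,"jaw": 1}
  ]
}}

```text
t: 28.55
ee_pos: [0.4998, 0.0836, 0.2469]
eef_rot: [[-0.991, -0.131, 0.001], [-0.131, 0.991, 0.0], [-0.001, -0.0, -1.0]]
ft_force: [0.9, 0.0, -0.9]
width: 0.0642
grasp_force: 66.4
```

{"op": "drive_tool", "data": {
  "increments": [
    {"ax": 0,"ay": 0,"az": 0,"x": 0.06,"y": -0.9,"z": 0,"jaw": 1},
    {"ax": 0,"ay": 0,"az": 0,"x": 0.06,"y": -0.9,"z": 0,"jaw": 1},
    {"ax": 0,"ay": 0,"az": 0,"x": 0.06,"y": -0.9,"z": 0,"jaw": 1},
    {"ax": 0,"ay": 0,"az": 0,"x": 0.06,"y": -0.5,"z": 0,"jaw": 1},
    {"ax": 0,"ay": 0,"az": 0,"x": 0,"y": 0,"z": 0,"jaw": 1}
  ]
}}

```text
t: 29.05
ee_pos: [0.5071, -0.0454, 0.2467]
eef_rot: [[-0.992, -0.127, 0.0], [-0.127, 0.992, -0.0], [-0.0, -0.001, -1.0]]
ft_force: [-0.1, 1.5, -1.8]
width: 0.0643
grasp_force: 66.5
```

{"op": "drive_tool", "data": {
  "increments": [
    {"ax": 0,"ay": 0,"az": -0.05,"x": 0.03,"y": -0.9,"z": 0,"jaw": 1},
    {"ax": 0,"ay": 0,"az": 0,"x": 0.04,"y": -0.95,"z": 0,"jaw": 1},
    {"ax": 0,"ay": 0,"az": 0,"x": 0.04,"y": -0.95,"z": 0,"jaw": 1},
    {"ax": 0,"ay": 0,"az": 0,"x": 0.04,"y": -0.95,"z": 0,"jaw": 1},
    {"ax": 0,"ay": 0,"az": 0,"x": 0.04,"y": -0.95,"z": 0,"jaw": 1}
  ]
}}

```text
t: 29.55
ee_pos: [0.5257, -0.2309, 0.2468]
eef_rot: [[-0.99, -0.139, 0.001], [-0.139, 0.99, 0.0], [-0.001, 0.0, -1.0]]
ft_force: [0.7, 0.6, -1.4]
width: 0.0645
grasp_force: 66.7
```

{"op": "drive_tool", "data": {
  "increments": [
    {"ax": 0,"ay": 0,"az": 0,"x": 0.04,"y": -0.8,"z": 0,"jaw": 1},
    {"ax": 0,"ay": 0,"az": 0,"x": 0,"y": 0,"z": 0.8,"jaw": 1},
    {"ax": 0,"ay": 0,"az": 0,"x": 0,"y": 0,"z": 1,"jaw": 1},
    {"ax": 0,"ay": 0,"az": 0,"x": 0,"y": 0,"z": 1,"jaw": 1},
    {"ax": 0,"ay": 0,"az": 0,"x": 0,"y": 0,"z": 0.8,"jaw": 1}
  ]
}}

```text
t: 30.05
ee_pos: [0.528, -0.261, 0.1001]
eef_rot: [[-0.99, -0.139, -0.002], [-0.139, 0.99, 0.001], [0.001, 0.002, -1.0]]
ft_force: [-0.2, -1.2, -1.8]
width: 0.064
grasp_force: 66.8
```

{"op": "drive_tool", "data": {
  "increments": [
    {"ax": 0,"ay": 0,"az": 0,"x": 0,"y": 0,"z": 0.2,"jaw": 1},
    {"ax": 0,"ay": 0,"az": 0,"x": 0,"y": 0,"z": 0,"jaw": 1},
    {"ax": 0,"ay": 0,"az": 0,"x": 0,"y": 0,"z": 0,"jaw": 1},
    {"ax": 0,"ay": 0,"az": 0,"x": 0,"y": 0,"z": 0,"jaw": 1},
    {"ax": 0,"ay": 0,"az": 0,"x": 0,"y": 0,"z": 0,"jaw": 1}
  ]
}}

```text
t: 30.55
ee_pos: [0.5291, -0.2628, 0.0962]
eef_rot: [[-0.99, -0.138, 0.003], [-0.138, 0.99, -0.001], [-0.002, -0.002, -1.0]]
ft_force: [-0.2, 0.1, -1.4]
width: 0.0643
grasp_force: 66.8
```

{"op": "drive_tool", "data": {
  "increments": [
    {"ax": 0,"ay": 0,"az": 0,"x": 0.03,"y": -0.055,"z": 0.4,"jaw": 1},
    {"ax": 0,"ay": 0,"az": 0,"x": 0,"y": 0,"z": 0.3,"jaw": 1},
    {"ax": 0,"ay": 0,"az": 0,"x": 0,"y": 0,"z": 0.2,"jaw": 1},
    {"ax": 0,"ay": 0,"az": 0,"x": 0,"y": 0,"z": 0.08,"jaw": 1},
    {"ax": 0,"ay": 0,"az": 0,"x": 0,"y": 0,"z": 0,"jaw": 1}
  ]
}}

```text
t: 31.05
ee_pos: [0.5272, -0.2647, 0.0549]
eef_rot: [[-0.99, -0.138, -0.0], [-0.138, 0.99, 0.0], [0.0, 0.0, -1.0]]
ft_force: [-1.9, 0.8, 2.0]
width: 0.0647
grasp_force: 67.1
```

{"op": "drive_tool", "data": {
  "increments": [
    {"ax": 0,"ay": 0,"az": 0,"x": 0,"y": 0,"z": 0.04,"jaw": 1},
    {"ax": 0,"ay": 0,"az": 0,"x": 0,"y": 0,"z": 0.04,"jaw": 1},
    {"ax": 0,"ay": 0,"az": 0,"x": 0,"y": 0,"z": 0,"jaw": 1},
    {"ax": 0,"ay": 0,"az": 0,"x": 0,"y": 0,"z": 0,"jaw": 1},
    {"ax": 0,"ay": 0,"az": 0,"x": 0,"y": 0,"z": 0,"jaw": 1}
  ]
}}

```text
t: 31.55
ee_pos: [0.5276, -0.265, 0.0547]
eef_rot: [[-0.99, -0.138, 0.001], [-0.138, 0.99, -0.0], [-0.001, -0.0, -1.0]]
ft_force: [-9.3, 3.1, 18.4]
width: 0.064
grasp_force: 68.8
```

{"op": "drive_tool", "data": {
  "increments": [
    {"ax": 0,"ay": 0,"az": 0,"x": 0,"y": 0,"z": -0.05,"jaw": 1},
    {"ax": 0,"ay": 0,"az": 0,"x": 0,"y": 0,"z": 0,"jaw": -1},
    {"ax": 0,"ay": 0,"az": 0,"x": 0,"y": 0,"z": 0,"jaw": -1},
    {"ax": 0,"ay": 0,"az": 0,"x": 0,"y": 0,"z": 0,"jaw": -1},
    {"ax": 0,"ay": 0,"az": 0,"x": 0,"y": 0,"z": 0,"jaw": -1}
  ]
}}

```text
t: 32.05
ee_pos: [0.5273, -0.2647, 0.0534]
eef_rot: [[-0.99, -0.138, -0.0], [-0.138, 0.99, 0.0], [0.0, 0.0, -1.0]]
ft_force: [0.0, -0.3, 0.2]
width: 0.0854
grasp_force: 0.0
```

{"op": "drive_tool", "data": {
  "increments": [
    {"ax": 0,"ay": 0,"az": 0,"x": 0,"y": 0,"z": 0,"jaw": -1},
    {"ax": 0,"ay": 0,"az": 0,"x": 0,"y": 0,"z": -0.3,"jaw": -1},
    {"ax": 0,"ay": 0,"az": 0,"x": 0,"y": 0,"z": -0.8,"jaw": -1},
    {"ax": 0,"ay": 0,"az": 0,"x": 0,"y": 0,"z": -1,"jaw": -1},
    {"ax": 0,"ay": 0,"az": 0,"x": 0,"y": 0,"z": -1,"jaw": -1}
  ]
}}

```text
t: 32.55
ee_pos: [0.5272, -0.2646, 0.1801]
eef_rot: [[-0.99, -0.138, 0.0], [-0.138, 0.99, -0.0], [-0.0, -0.0, -1.0]]
ft_force: [0.4, -0.3, 0.7]
width: 0.0856
grasp_force: 0.0
```

{"op": "drive_tool", "data": {
  "increments": [
    {"ax": 0,"ay": 0,"az": 0,"x": 0.3,"y": 0.2,"z": -1,"jaw": -1},
    {"ax": 0,"ay": 0,"az": 0,"x": 0.5,"y": 0.2,"z": -1,"jaw": -1},
    {"ax": 0,"ay": 0,"az": 0,"x": 0.2,"y": 0.2,"z": -1,"jaw": -1},
    {"ax": 0,"ay": 0,"az": 0,"x": 0,"y": 0,"z": -0.8,"jaw": -1},
    {"ax": 0,"ay": 0,"az": 0,"x": 0,"y": 0,"z": 0,"jaw": -1}
  ]
}}

```text
t: 33.05
ee_pos: [0.4849, -0.2467, 0.3371]
eef_rot: [[-0.99, -0.138, 0.01], [-0.138, 0.99, -0.006], [-0.009, -0.007, -1.0]]
ft_force: [0.2, 0.0, 0.5]
width: 0.0856
grasp_force: 0.0
```

Run:
```python
from h import *
fw=grab("wrist");im=fw["img"].copy();s=ctrl.get_state();print(s["t"],s["ee_pos"])
for n,v0 in (("carton_small_mid",(.56,-.4117,82.4)),("carton_middle_mid",(.539,-.1053,80.6)),("carton_large_mid",(.5276,-.2652,97.7))):
  v0=np.array([v0[0],v0[1],np.radians(v0[2])])
  for q in regions_of("wrist",n):
    ys,xs=np.where(q["pixels"])
    if abs(back(fw,(xs.mean(),ys.mean()),.03)[:2]-v0[:2]).max()<.07: v=fit([(fw,q["pixels"])],n,.006,v0);draw(fw,n,.006,v,im)
for n,z in (("mug",.05),("glue",.05),("label_roll",.03)):
  for f in ("scene","side"):
    fr=grab(f)
    for q in regions_of(f,n)[:1]:
      ys,xs=np.where(q["pixels"]);print(n,f,round(q["p"],2),back(fr,(xs.mean(),ys.mean()),z).round(3))
cv2.imwrite("pics/w12.png",im)
```

```text
33.1 [ 0.48477504 -0.24665118  0.33371885]
carton_small_mid xy [ 0.56  -0.411] yaw 81.8 cost 0.05
carton_middle_mid xy [ 0.5392 -0.1045] yaw 78.7 cost 0.044
carton_large_mid xy [ 0.5283 -0.2647] yaw 97.8 cost 0.026
mug scene 0.56 [ 0.466 -0.582  0.05 ]
mug side 0.67 [ 0.472 -0.587  0.05 ]
glue scene 0.61 [ 0.347 -0.44   0.05 ]
glue side 0.55 [ 0.349 -0.436  0.05 ]
label_roll scene 0.77 [0.57  0.418 0.03 ]
```

View pics/w12.png

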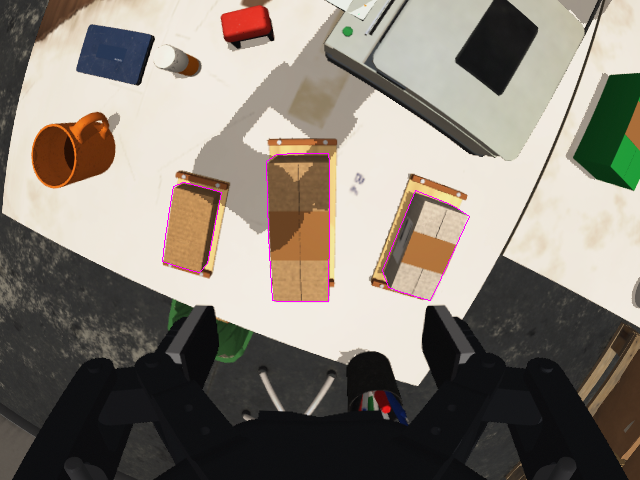

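All three cartons lie on their boards between the stops: small at (192,228), large at (299,228), middle at (427,245). The mug and glue stick have not moved. Handing in.

```bash
python3 -c "
from cell import ctrl
print(ctrl.close_job())"
```

```text
the job is handed in; nothing more can be done
None
```

All three cartons are on their matching boards, within about 1 mm of centre by the camera fits, the mug, glue stick and label roll still stand where they did, and the job was handed in at about 33 s of the 102 s allowed.

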